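# Stopper the clean glassware

## Robot

A 6-joint arm with a two-finger parallel gripper is mounted at the origin on a cart in front of the work surface, level with it; the furniture and walls round the work are solid. World frame = base frame: x ahead of the robot, y to its left, z up, the work surface at z = 0. Lengths are in mm, angles in rad, forces in N, time in s.
With the tool pointing down it reaches from about 275 to 750 mm from the base axis. Payload 10.2 kg.
Tool frame: the origin (TCP) lies at the very end of the fingers, on their centre line; the grasp point (between the pads) lies 19 mm behind it (ctrl.pinch_z is the distance from the TCP to the grasp point, in mm); y points along the fingers, z is the direction in which the jaws open and shut, and the axes are right-handed (so a half turn about y gives the same grasp; the last joint's range is limited). The gripper opens to 85 mm and grips with 20 to 120 N. Pads are 22 mm wide; open, the fingers measure 114 mm over their backs; the gripper's body (76 mm by 85 mm) begins 54 mm behind the grasp point. The pads swing forward as they close: fully open they stand 13 mm farther back than shut.
Start: joints at [0.887, 0.313, 1.498, -0, 1.331, -0.223], TCP at [233.462, 470.241, 231.294] pointing down, gripper open.
Joint ranges: [-2.94, 2.94], [-0.97, 2.17], [0.19, 2.56], [-1.23, 4.37], [0.02, 3.11], [-2.88, 2.88]. Speed limits (rad/s): [2.39, 2.39, 3.01, 3.14, 3.14, 3.14].

## Interface

Orientations are given as a unit quaternion [w, x, y, z].
In Python, from rig import sense, eyes, ctrl gives the robot as it stands. The module is installed in compiled form; this text tells all that it offers.
- The arm moves only by the shell command python3 -m handwheel 'ROWS' [FORCE]. ROWS is JSON, a list of rows, each an object of numbers: "grip": the finger opening in mm, from 0 to 85.4; "tx", "ty", "tz": the shift along the tool's x, y, z in mm; "wx", "wy", "wz": the turn, a rotation vector about the tool's x, y, z in rad. In form: [{"grip": .., "tx": .., "ty": .., "tz": .., "wx": .., "wy": .., "wz": ..}, ...]. A call has 1 to 10 rows; each row shifts and turns the commanded pose from where the row before left it, along the tool's axes as they then stand; what a row does not reach is not made up. A row lasts 1/12 s, in which the tool goes at most 41.7 mm and 7.16 degrees, less where a joint would pass 70% of its speed; a pose out of reach is approached as far as the arm can. A call is refused whole if a number of a shift passes 41.7 or a number of a turn 0.125, either way. A call with a gripper value outside its range is refused whole. The fingers move at their own pace and stop on an object; FORCE is the grip in N (left out, the last holds). Time passes only in rows, so rows that do not move let the fingers close. It gives the time, the measured TCP pose, the force and the opening at its end, in the units of the state.
- sense(): the state, without advancing time (a new reading comes with each control period).
- eyes.capture(name): name is "scene" or "top"; returns a dict with "pixels" (480x640x3 uint8, red, green, blue), "mtx" (3x3 intrinsics, pixels), "R" (3x3) and "t" (3): a world point X has camera coordinates R X + t. Camera axes: x right, y down, z forward; pixel columns grow to the right and rows downward; lengths in mm; the calibration is good to about 2 mm. A picture is of the moment at which its call begins. There is no depth.
- ctrl.finish_job(): hands the job in, once; it reports no verdict.
The state is a dict: "time_s": time; "joints": joint angles; "dq": joint speeds; "tau": joint torques, N m; "eef_pos": TCP position; "ee_rot": TCP orientation; "force": force on the tool from outside, world axes, zero at the start; "wrist_torque": the same for the moment, N m; "grip_width": opening from 0.0 (shut) to 1.0 (fully open).
Only numpy, scipy, OpenCV 4.12 (cv2) and the standard library are available. Lean on these libraries where they do the work, as an engineer would, in place of code of your own. Each camera call takes 0.05 s, during which the arm holds its last target.

## Task

The four clean, dry vessels at the front of the bench (three clear flasks and an amber bottle) must be closed against dust before they are put away. Close each one with the white stopper that fits its mouth, narrow end down, pressed straight in until it sits snug and upright in the neck, and let go of it. Keep the vessels standing where they are, and leave the small empty beaker that stands among them undisturbed.

Things in the scene. Friction and masses are not known exactly. Their poses are not given: they have to be found in the camera images.
- stopper_24_mid (a point): White tapered silicone stopper, round, 18 mm across its narrow lower end, 24 mm across its wide upper end, 32 mm tall. It stands upright on its narrow end on the bench. This point is at its centre, half-way up (16 mm above its underside); z is its axis, pointing to the wide end. Pressed home in the small conical flask it stops with 14 mm of its length inside the mouth and 18 mm standing out above the rim, so a grip for setting it must stay on its upper part.
- stopper_32_mid (a point): White tapered silicone stopper, round, 25 mm across its narrow lower end, 32 mm across its wide upper end, 34 mm tall. It stands upright on its narrow end on the bench. This point is at its centre, half-way up (17 mm above its underside); z is its axis, pointing to the wide end. Pressed home in the round flask it stops with 14 mm of its length inside the mouth and 20 mm standing out above the rim, so a grip for setting it must stay on its upper part.
- stopper_39_mid (a point): White tapered silicone stopper, round, 32 mm across its narrow lower end, 39 mm across its wide upper end, 36 mm tall. It stands upright on its narrow end on the bench. This point is at its centre, half-way up (18 mm above its underside); z is its axis, pointing to the wide end. Pressed home in the amber bottle it stops with 15 mm of its length inside the mouth and 21 mm standing out above the rim, so a grip for setting it must stay on its upper part.
- stopper_52_mid (a point): White tapered silicone stopper, round, 44 mm across its narrow lower end, 52 mm across its wide upper end, 42 mm tall. It stands upright on its narrow end on the bench. This point is at its centre, half-way up (21 mm above its underside); z is its axis, pointing to the wide end. Pressed home in the wide-mouth conical flask it stops with 16 mm of its length inside the mouth and 26 mm standing out above the rim, so a grip for setting it must stay on its upper part.
- small_flask_mouth (a point): Small loose conical flask of clear glass, 70 mm wide at the foot, 120 mm tall, 0.16 kg, standing on the bench. This point is the centre of its open mouth, level with the top of the rim; z is up along the flask's axis. The mouth is 21 mm wide inside (30 mm outside) and narrows slowly downwards at the taper of its stopper.
- round_flask_mouth (a point): Loose flat-bottomed round flask of clear glass with a straight neck, ball 110 mm wide, 157 mm tall, 0.22 kg. This point is the centre of its open mouth, level with the top of the rim; z is up along its axis. The mouth is 28 mm wide inside (38 mm outside) and narrows slowly downwards at the taper of its stopper.
- amber_bottle_mouth (a point): Loose bottle of brown (amber) glass with a short wide neck, body 78 mm wide, 150 mm tall, 0.30 kg. This point is the centre of its open mouth, level with the top of the rim; z is up along its axis. The mouth is 35 mm wide inside (48 mm outside) and narrows slowly downwards at the taper of its stopper.
- wide_flask_mouth (a point): Loose wide-mouth conical flask of clear glass, 92 mm wide at the foot, 140 mm tall, 0.20 kg. This point is the centre of its open mouth, level with the top of the rim; z is up along its axis. The mouth is 47 mm wide inside (60 mm outside) and narrows slowly downwards at the taper of its stopper.
- cup: Bystander: loose small empty glass beaker, open at the top, 56 mm wide, 63 mm tall, standing upright. Origin at the centre of its underside, z up. To be left alone.
- shelf_edge (a point): Middle of the lower front edge of the fixed wall shelf that overhangs the back of the bench; its underside is 460 mm above the bench top. From this point the edge runs level to one end 395 mm farther left and 105 mm nearer the robot, and to the other end 395 mm farther right and 105 mm farther away. A hand and wrist working low over the vessels must stay on the robot's side of this edge, also while swinging across.
There are look-alikes about, which are no part of the job. Leave any pink or yellow look-alike of the part that bears stopper_39_mid alone.

How it is judged:
By the outcome, as a careful person would: the job done as asked, in the order asked, and still so for the second after the job is handed in, with the robot touching nothing.
It also fails if it takes over 112 s, if anything falls off the work surface, if the arm or the gripper's body presses on something with over 40 N, if the wrist force passes 120 N, or if a joint passes its speed limit or range.

## Working session

There is one attempt and no reset: what is moved stays moved. The work goes in short steps, Python scripts to look and compute and a shell command to move; the robot and the scene stay as the last step left them, time stands still between calls to the robot, and variables do not carry over. Pictures are saved under pics/ and viewed, and the job is handed in when it is done.

```bash
mkdir -p pics && python3 - <<'E'
from rig import sense, eyes, ctrl
import cv2, numpy as np
s=sense(); print({k:np.round(v,3).tolist() for k,v in s.items()}, ctrl.pinch_z)
for n in ("scene","top"):
    c=eyes.capture(n); cv2.imwrite(f"pics/{n}0.png",c["pixels"][:,:,::-1])
    np.savez(f"{n}0.npz",**c)
    print(n,np.round(c["mtx"],1).tolist(),np.round(c["R"],3).tolist(),np.round(c["t"],1).tolist(), "cam pos",(-c["R"].T@c["t"]).round(0))
E
```

```text
{'time_s': 0.0, 'joints': [0.887, 0.313, 1.498, 0.0, 1.331, -0.223], 'dq': [-0.0, 0.001, 0.0, 0.0, -0.0, -0.002], 'tau': [0.001, -41.226, -25.975, -0.0, 0.004, -0.0], 'eef_pos': [233.284, 470.044, 230.745], 'ee_rot': [-0.688, 0.689, -0.162, 0.161], 'force': [0.439, 0.534, 0.08], 'wrist_torque': [-0.002, -0.021, -0.052], 'grip_width': 1.002} 18.700000000000003
scene [[563.6, 0.0, 311.8], [0.0, 563.6, 239.6], [0.0, 0.0, 1.0]] [[0.579, -0.815, -0.021], [-0.346, -0.222, -0.912], [0.738, 0.535, -0.41]] [-329.2, 422.5, 1218.2] cam pos [-563. -827.  878.]
top [[495.6, 0.0, 319.0], [0.0, 495.6, 236.7], [0.0, 0.0, 1.0]] [[0.009, -1.0, 0.013], [-0.998, -0.01, -0.057], [0.057, -0.013, -0.998]] [-47.8, 490.9, 1398.8] cam pos [ 411.  -25. 1425.]
```

View pics/scene0.png

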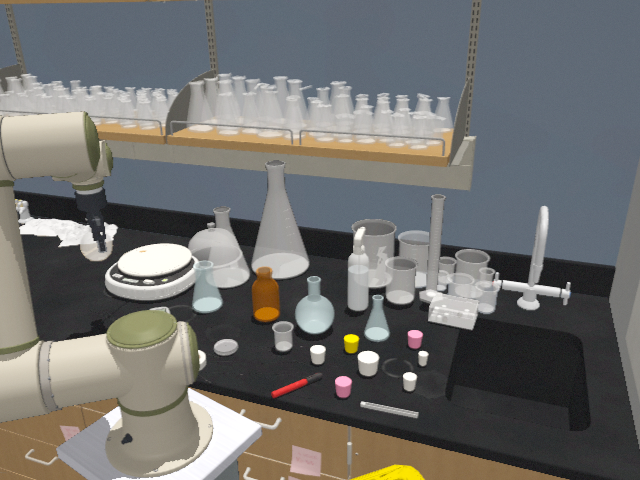

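View pics/top0.png

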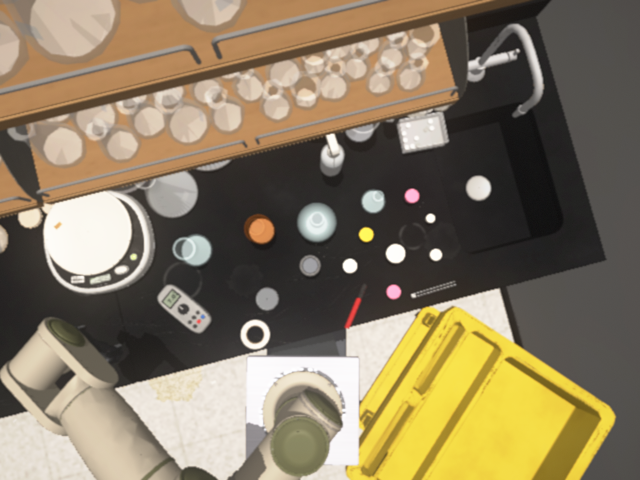

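The scene picture shows four white stoppers at (318,355), (368,364), (410,382) and (423,358), the yellow decoy at (351,343), and pink ones at (415,340) and (343,387). The vessels are the wide flask (207,287), amber bottle (266,293), round flask (314,305) and small flask (377,318), with the beaker at (284,336). In the top view the white stoppers are at (350,266), (396,254), (436,255) and (431,218).

Possible confusions in the top view are the tape ring (255,334), a white disc in the sink (479,187), pink (412,196) and (394,292), and yellow (367,235). I'll check these in close crops.

```bash
python3 - <<'E'
import cv2, numpy as np
a=cv2.imread("pics/top0.png"); b=cv2.imread("pics/scene0.png")
cv2.imwrite("pics/top_crop.png",cv2.resize(a[170:350,150:470],None,fx=2.5,fy=2.5,interpolation=cv2.INTER_CUBIC))
cv2.imwrite("pics/scene_crop.png",cv2.resize(b[250:425,180:450],None,fx=2.9,fy=2.9,interpolation=cv2.INTER_CUBIC))
E
```

```text
(no output)
```

View pics/top_crop.png

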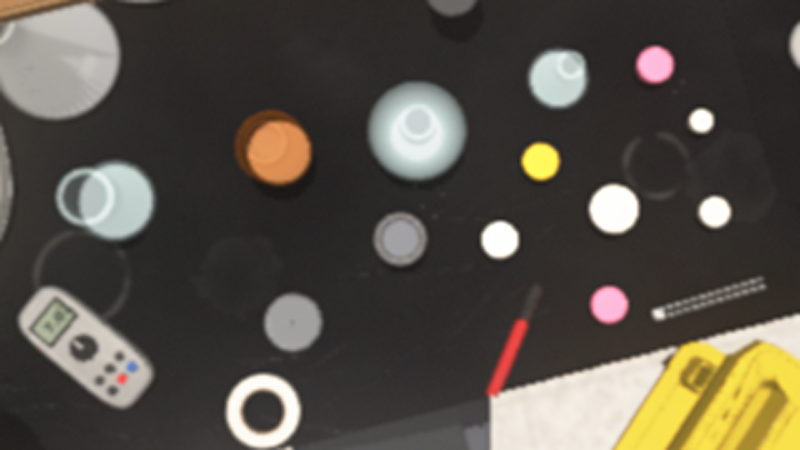

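View pics/scene_crop.png

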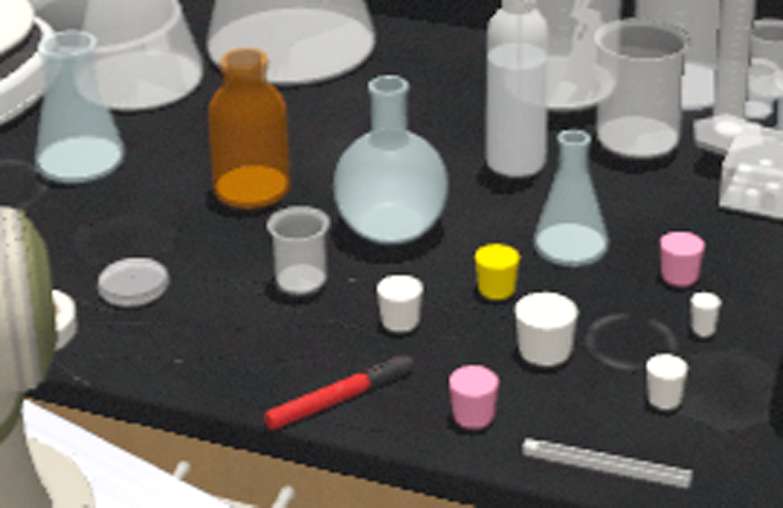

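```bash
cat > h.py <<'E'
import cv2, numpy as np
def load(n): 
    d=np.load(n); return {k:d[k] for k in d.files}
def plane(c,px,z):
    d=c["R"].T@np.linalg.solve(c["mtx"],np.array([px[0],px[1],1.]))
    o=-c["R"].T@c["t"]; return o+d*(z-o[2])/d[2]
def proj(c,X):
    p=c["mtx"]@(c["R"]@np.asarray(X,float)+c["t"]); return p[:2]/p[2]
def tri(c1,p1,c2,p2):
    A=[];b=[]
    for c,p in((c1,p1),(c2,p2)):
        d=c["R"].T@np.linalg.solve(c["mtx"],np.array([p[0],p[1],1.])); d/=np.linalg.norm(d)
        P=np.eye(3)-np.outer(d,d); o=-c["R"].T@c["t"]; A.append(P); b.append(P@o)
    x=np.linalg.solve(sum(A),sum(b))
    return x,[np.linalg.norm(P@x-q) for P,q in zip(A,b)]
E
python3 - <<'E'
from h import *
T=load("top0.npz");S=load("scene0.npz")
def blobs(c,box):
    im=c["pixels"].astype(int); x0,y0,x1,y1=box
    m=((im.min(2)>150)&(im.max(2)-im.min(2)<40)).astype(np.uint8)
    z=np.zeros_like(m); z[y0:y1,x0:x1]=m[y0:y1,x0:x1]
    n,l,s,ce=cv2.connectedComponentsWithStats(z)
    for i in range(1,n):
        if s[i,4]>25:print(ce[i].round(1),s[i].tolist())
blobs(T,(335,205,450,280)); print(); blobs(S,(300,340,440,395))
for n,p,h in (("24",(431,218),32),("32",(436,255),34),("39",(350,266),36),("52",(396,254),42)):
    X=plane(T,p,h); print(n,X.round(1),proj(S,X).round(1))
for n,p,h in (("small",(378.4,196.4),120),("round",(316.8,218.8),157),("amber",(257,227),150),("wide",(184,248.4),140),("cup",(310,266),63)):
    X=plane(T,p,h); print(n,X.round(1),proj(S,X).round(1))
a=cv2.imread("pics/top0.png"); b=cv2.imread("pics/scene0.png")
def tile(im,cs,r=22): return np.hstack([cv2.resize(im[y-r:y+r,x-r:x+r],(200,200),interpolation=cv2.INTER_CUBIC) for x,y in cs])
o=np.vstack([tile(a,[(378,196),(317,219),(257,227),(184,248)]),tile(b,[(377,300),(314,285),(265,273),(205,267)])])
cv2.imwrite("pics/mouths.png",o)
E
```

```text
[372.6 207.5] [363, 205, 20, 7, 110]
[430.  217.9] [426, 214, 9, 9, 68]
[395.1 253.1] [386, 244, 19, 19, 296]
[435.5 254.4] [430, 249, 12, 12, 116]
[349.5 265.5] [343, 259, 14, 14, 164]

[317.5 353.3] [310, 345, 16, 19, 225]
[367.9 362. ] [358, 351, 21, 25, 411]
[422.7 356.8] [418, 351, 10, 15, 100]
[409.3 380.1] [403, 372, 14, 19, 192]
24 [ 546.6 -359.3   32. ] [423.  352.7]
32 [ 442.  -372.6   34. ] [409.  375.7]
39 [ 408.9 -130.3   36. ] [316.9 348.4]
52 [ 443.6 -258.4   42. ] [367.5 356.4]
small [ 594.1 -198.4  120. ] [377.1 296.6]
round [529.3 -35.1 157. ] [312.8 278.1]
amber [507.2 118.6 150. ] [263.9 269.3]
wide [450.6 307.2 140. ] [202.5 263.7]
cup [408.  -18.4  63. ] [281.7 326.3]
```

View pics/mouths.png

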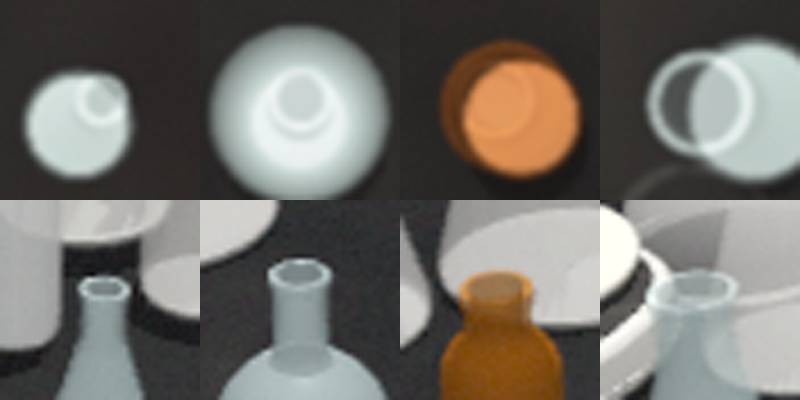

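```bash
python3 - <<'E'
from h import *
from rig import sense
from scipy.spatial.transform import Rotation as Ro
T=load("top0.npz");S=load("scene0.npz")
for n,pt,ps,h in (("small",(377.8,195.4),(377.7,297.0),120),("round",(317.05,218.2),(313.6,279.3),157),("amber",(256.6,226.6),(264.1,270.),150),("wide",(183.8,248.3),(202.7,264.6),140)):
    x,r=tri(T,pt,S,ps); print(n,"top",plane(T,pt,h).round(1),"scene",plane(S,ps,h).round(1),"tri",x.round(1),np.round(r,1))
# stoppers: scene bounding cx + top centroid; top white blob = top face mostly
for n,p,s,h in (("24",(430,217.9),(422.7,356.8),32),("32",(435.5,254.4),(409.3,380.1),34),("39",(349.5,265.5),(317.5,353.3),36),("52",(395.1,253.1),(367.9,362),42)):
    X=plane(T,p,h); print(n,X.round(1),"scene-mid",plane(S,s,h/2).round(1),proj(S,[X[0],X[1],h/2]).round(1),s)
for n,p in (("yellow",(367,235)),("pinkA",(412,196)),("pinkB",(394,292))): print(n,plane(T,p,36).round(0))
for p in ((40,200),(245,147),(460,100)): print("shelf",plane(T,p,460).round(0))
R=Ro.from_quat(np.roll(sense()["ee_rot"],-1)).as_matrix(); print(R.round(3))
E
```

```text
small top [ 596.8 -196.8  120. ] scene [ 593.  -200.9  120. ] tri [ 597.6 -197.7  116.6] [0.6 0.6]
round top [530.9 -35.8 157. ] scene [524.9 -41.  157. ] tri [531.4 -36.  152.5] [0.3 0.3]
amber top [508.2 119.7 150. ] scene [504.2 115.6 150. ] tri [508.6 119.8 146.9] [0.3 0.3]
wide top [450.8 307.8 140. ] scene [446.9 302.5 140. ] tri [451.3 308.2 136.6] [0.5 0.5]
24 [ 546.9 -356.5   32. ] scene-mid [ 551.  -357.4   16. ] [421.7 357.5] (422.7, 356.8)
32 [ 443.7 -371.2   34. ] scene-mid [ 447.5 -371.5   17. ] [408.5 380.9] (409.3, 380.1)
39 [ 410.3 -128.9   36. ] scene-mid [ 413.1 -128.9   18. ] [316.9 353.8] (317.5, 353.3)
52 [ 446.1 -255.9   42. ] scene-mid [ 449.5 -256.6   21. ] [366.9 362.6] (367.9, 362)
yellow [ 496. -178.   36.]
pinkA [ 608. -305.   36.]
pinkB [ 337. -254.   36.]
shelf [532. 506. 460.]
shelf [641. 110. 460.]
shelf [ 741. -315.  460.]
[[ 0.896 -0.001  0.445]
 [-0.445 -0.001  0.896]
 [-0.    -1.    -0.001]]
```

```bash
cat > go.py <<'E'
import sys,numpy as np
from rig import sense
from scipy.spatial.transform import Rotation as Ro
s=sense(); R=Ro.from_quat(np.roll(s["ee_rot"],-1)).as_matrix()
p=np.array(s["eef_pos"]); t=np.array([float(v) for v in sys.argv[1:4]])
d=R.T@(t-p); n=np.linalg.norm(d)
print("t%.2f"%s["time_s"],"pos",p.round(1),"F",np.round(s["force"],1),"M",np.round(s["wrist_torque"],2),"w %.3f"%s["grip_width"],"| tool delta",d.round(1),"norm %.0f minrows %d"%(n,np.ceil(n/41)),"tilt",R[2].round(3),"j",np.round(s["joints"],2))
E
python3 go.py 410.3 -128.9 200
python3 -m handwheel '[{"grip":60,"tx":26.5,"tz":-28.5},{"tx":26.5,"tz":-28.5},{"tx":26.5,"tz":-28.5},{"tx":26.5,"tz":-28.5},{"tx":26.5,"tz":-28.5},{"tx":26.5,"tz":-28.5},{"tx":26.5,"tz":-28.5},{"tx":26.5,"tz":-28.5}]' 30
python3 go.py 410.3 -128.9 200
```

```text
t0.10 pos [233.3 470.1 230.8] F [ 0.4 -0.1  0.7] M [-0.05  0.01 -0.07] w 1.000 | tool delta [ 424.9   31.2 -457.7] norm 625 minrows 16 tilt [-0.    -1.    -0.001] j [ 0.89  0.31  1.5   0.    1.33 -0.22]
t0.10 pos [233.3 470.1 230.8] F [ 0.4 -0.1  0.7] M [-0.05  0.01 -0.07] w 1.000 | tool delta [ 424.9   31.2 -457.7] norm 625 minrows 16 tilt [-0.    -1.    -0.001] j [ 0.89  0.31  1.5   0.    1.33 -0.22]invalid input
```

```bash
python3 -m handwheel '[{"grip":60,"tx":26.5,"ty":0,"tz":-28.5,"wx":0,"wy":0,"wz":0},{"grip":60,"tx":26.5,"ty":0,"tz":-28.5,"wx":0,"wy":0,"wz":0},{"grip":60,"tx":26.5,"ty":0,"tz":-28.5,"wx":0,"wy":0,"wz":0},{"grip":60,"tx":26.5,"ty":0,"tz":-28.5,"wx":0,"wy":0,"wz":0},{"grip":60,"tx":26.5,"ty":0,"tz":-28.5,"wx":0,"wy":0,"wz":0},{"grip":60,"tx":26.5,"ty":0,"tz":-28.5,"wx":0,"wy":0,"wz":0},{"grip":60,"tx":26.5,"ty":0,"tz":-28.5,"wx":0,"wy":0,"wz":0},{"grip":60,"tx":26.5,"ty":0,"tz":-28.5,"wx":0,"wy":0,"wz":0}]' 30
python3 go.py 410.3 -128.9 200
```

```text
time_s: 0.77
eef_pos: [321.8, 170.1, 231.2]
ee_rot: [0.688, -0.688, 0.161, -0.161]
force: [0.9, 0.5, 0.3]
grip_width: 0.702
t0.77 pos [321.8 170.1 231.2] F [0.9 0.5 0.3] M [-0.01 -0.03 -0.06] w 0.702 | tool delta [ 212.1   31.2 -228.5] norm 313 minrows 8 tilt [ 0. -1.  0.] j [ 0.16 -0.05  1.92  0.    1.28 -0.95]
```

```bash
python3 -m handwheel '[{"grip":60,"tx":26.5,"ty":8,"tz":-28.5,"wx":0,"wy":0,"wz":0},{"grip":60,"tx":26.5,"ty":8,"tz":-28.5,"wx":0,"wy":0,"wz":0},{"grip":60,"tx":26.5,"ty":8,"tz":-28.5,"wx":0,"wy":0,"wz":0},{"grip":60,"tx":26.5,"ty":8,"tz":-28.5,"wx":0,"wy":0,"wz":0},{"grip":60,"tx":26.5,"ty":8,"tz":-28.5,"wx":0,"wy":0,"wz":0},{"grip":60,"tx":26.5,"ty":8,"tz":-28.5,"wx":0,"wy":0,"wz":0},{"grip":60,"tx":26.5,"ty":8,"tz":-28.5,"wx":0,"wy":0,"wz":0},{"grip":60,"tx":26.5,"ty":8,"tz":-28.5,"wx":0,"wy":0,"wz":0},{"grip":60,"tx":0,"ty":35,"tz":0,"wx":0,"wy":0,"wz":0},{"grip":60,"tx":0,"ty":35,"tz":0,"wx":0,"wy":0,"wz":0}]'
python3 go.py 410.3 -128.9 18.7
python3 - <<'E'
from rig import eyes; import cv2
c=eyes.capture("scene"); im=c["pixels"][:,:,::-1]
cv2.imwrite("pics/s1.png",cv2.resize(im[220:420,220:450],None,fx=3,fy=3))
E
```

```text
time_s: 1.6
eef_pos: [411.1, -128.8, 96.6]
ee_rot: [-0.688, 0.689, -0.162, 0.163]
force: [0.2, 1.3, -1.1]
grip_width: 0.707
t1.60 pos [ 411.1 -128.8   96.6] F [ 0.2  1.3 -1.1] M [ 0.   -0.01 -0.05] w 0.707 | tool delta [-0.9 77.9 -0.4] norm 78 minrows 2 tilt [ 0.003 -1.    -0.   ] j [-0.58  0.28  1.94 -0.    0.92 -1.68]
```

View pics/s1.png

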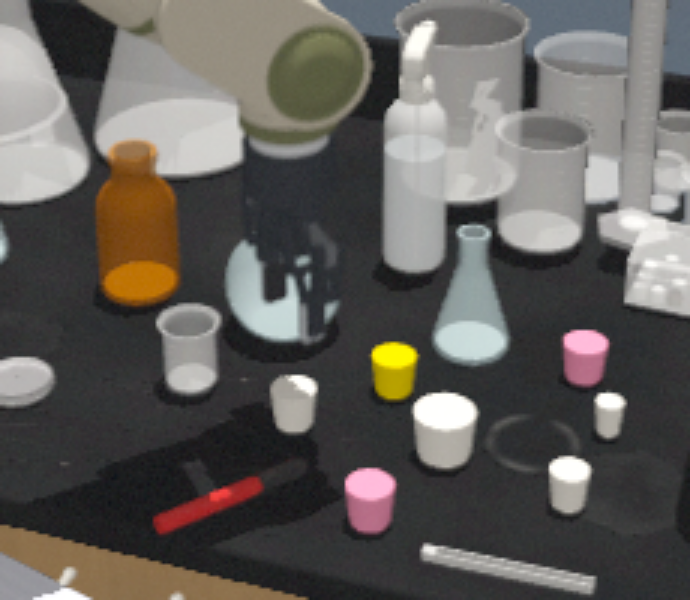

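The gripper hovers over the 39 mm stopper (crop 294,404). Its fingertips straddle the stopper, at crop (275,295) and (312,335). Now I go down and grip.

```bash
python3 -m handwheel '[{"grip":60,"tx":-0.5,"ty":26,"tz":0,"wx":0,"wy":0,"wz":0},{"grip":60,"tx":-0.4,"ty":26,"tz":-0.4,"wx":0,"wy":0,"wz":0},{"grip":60,"tx":0,"ty":16,"tz":0,"wx":0,"wy":0,"wz":0},{"grip":60,"tx":0,"ty":9.9,"tz":0,"wx":0,"wy":0,"wz":0},{"grip":60,"tx":0,"ty":0,"tz":0,"wx":0,"wy":0,"wz":0},{"grip":30,"tx":0,"ty":0,"tz":0,"wx":0,"wy":0,"wz":0},{"grip":30,"tx":0,"ty":0,"tz":0,"wx":0,"wy":0,"wz":0},{"grip":30,"tx":0,"ty":0,"tz":0,"wx":0,"wy":0,"wz":0},{"grip":30,"tx":0,"ty":0,"tz":0,"wx":0,"wy":0,"wz":0},{"grip":30,"tx":0,"ty":0,"tz":0,"wx":0,"wy":0,"wz":0}]' 40
python3 go.py 410.3 -128.9 230
python3 - <<'E'
from rig import eyes; import cv2
c=eyes.capture("scene"); im=c["pixels"][:,:,::-1]
cv2.imwrite("pics/s2.png",cv2.resize(im[270:390,260:400],None,fx=5,fy=5))
E
```

```text
time_s: 2.48
eef_pos: [410.1, -126.9, 20.8]
ee_rot: [-0.688, 0.689, -0.161, 0.162]
force: [-1.1, 2.0, 6.0]
grip_width: 0.427
t2.48 pos [ 410.1 -126.9   20.8] F [-1.1  2.   6. ] M [0.32 0.1  0.02] w 0.427 | tool delta [   1.5 -209.2   -1.8] norm 209 minrows 6 tilt [ 0.002 -1.    -0.   ] j [-0.57  0.42  2.    0.    0.72 -1.68]
```

View pics/s2.png

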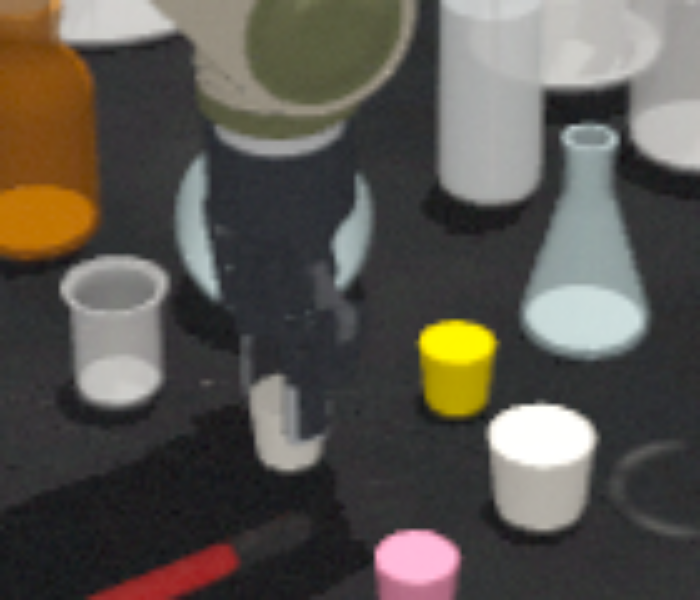

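```bash
python3 -m handwheel '[{"grip":30,"tx":0,"ty":-10,"tz":0,"wx":0,"wy":0,"wz":0},{"grip":30,"tx":0,"ty":-20,"tz":0,"wx":0,"wy":0,"wz":0},{"grip":30,"tx":0,"ty":-30,"tz":0,"wx":0,"wy":0,"wz":0},{"grip":30,"tx":0,"ty":-30,"tz":0,"wx":0,"wy":0,"wz":0},{"grip":30,"tx":0,"ty":-30,"tz":0,"wx":0,"wy":0,"wz":0},{"grip":30,"tx":0,"ty":-30,"tz":0,"wx":0,"wy":0,"wz":0},{"grip":30,"tx":0,"ty":-30,"tz":0,"wx":0,"wy":0,"wz":0},{"grip":30,"tx":0,"ty":-10,"tz":0,"wx":0,"wy":0,"wz":0},{"grip":30,"tx":0,"ty":0,"tz":0,"wx":0,"wy":0,"wz":0}]' 
python3 go.py 508.2 119.7 230
python3 - <<'E'
from rig import eyes; import cv2
c=eyes.capture("scene"); im=c["pixels"][:,:,::-1]
cv2.imwrite("pics/s3.png",cv2.resize(im[170:370,220:420],None,fx=3,fy=3))
E
```

```text
time_s: 3.28
eef_pos: [410.4, -127.2, 212.8]
ee_rot: [-0.688, 0.689, -0.159, 0.164]
force: [0.6, 0.3, -0.1]
grip_width: 0.419
t3.28 pos [ 410.4 -127.2  212.8] F [ 0.6  0.3 -0.1] M [-0.03  0.03 -0.03] w 0.419 | tool delta [-22.  -17.6 264.6] norm 266 minrows 7 tilt [ 0.007 -1.    -0.001] j [-0.57  0.11  1.8  -0.    1.22 -1.68]
```

View pics/s3.png

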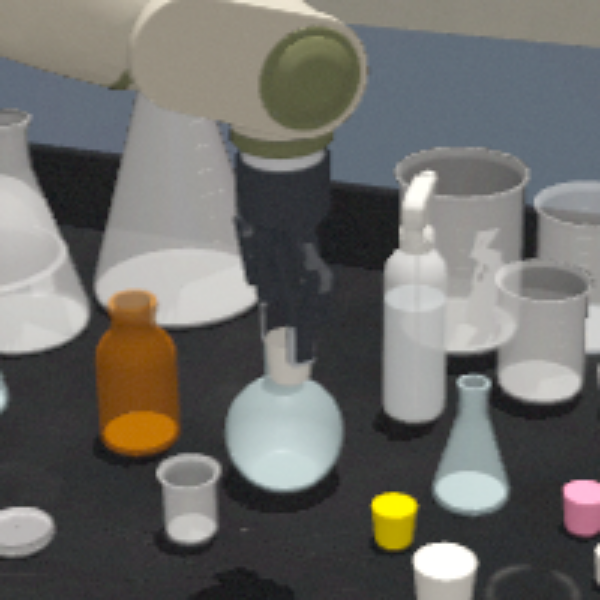

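```bash
python3 -m handwheel '[{"grip":30,"tx":-2.9,"ty":0,"tz":25,"wx":0,"wy":0,"wz":0},{"grip":30,"tx":-2.9,"ty":0,"tz":35,"wx":0,"wy":0,"wz":0},{"grip":30,"tx":-2.9,"ty":0,"tz":35,"wx":0,"wy":0,"wz":0},{"grip":30,"tx":-2.9,"ty":0,"tz":35,"wx":0,"wy":0,"wz":0},{"grip":30,"tx":-2.9,"ty":0,"tz":35,"wx":0,"wy":0,"wz":0},{"grip":30,"tx":-2.9,"ty":0,"tz":35,"wx":0,"wy":0,"wz":0},{"grip":30,"tx":-2.9,"ty":0,"tz":35,"wx":0,"wy":0,"wz":0},{"grip":30,"tx":-3,"ty":5,"tz":31.4,"wx":0,"wy":0,"wz":0},{"grip":30,"tx":0,"ty":20,"tz":0,"wx":0,"wy":0,"wz":0},{"grip":30,"tx":0,"ty":9,"tz":0,"wx":0,"wy":0,"wz":0}]' 
python3 -m handwheel '[{"grip":30,"tx":0,"ty":0,"tz":0,"wx":0,"wy":0,"wz":0}]' 
python3 go.py 508 121.7 178.8
cat > look.py <<'E'
import sys,cv2,numpy as np
from rig import eyes
n,x0,y0,w,h,f=sys.argv[1],*map(int,sys.argv[2:7])
for v in sys.argv[7:]:
    c=eyes.capture(v); np.savez(f"{v}_{n}.npz",**c)
    if v=="scene": cv2.imwrite(f"pics/{n}.png",cv2.resize(c["pixels"][y0:y0+h,x0:x0+w,::-1],None,fx=f,fy=f,interpolation=cv2.INTER_CUBIC))
    else: cv2.imwrite(f"pics/{n}_{v}.png",c["pixels"][:,:,::-1])
E
python3 look.py s4 210 190 120 100 6 scene top
```

```text
time_s: 4.17
eef_pos: [505.8, 123.6, 172.3]
ee_rot: [-0.688, 0.689, -0.162, 0.159]
force: [-0.4, -0.0, -1.0]
grip_width: 0.428
time_s: 4.25
eef_pos: [505.3, 122.1, 172.4]
ee_rot: [-0.688, 0.689, -0.164, 0.159]
force: [-0.5, -0.5, -0.3]
grip_width: 0.422
t4.25 pos [505.3 122.1 172.4] F [-0.5 -0.5 -0.3] M [-0.01 -0.01 -0.08] w 0.422 | tool delta [ 2.5 -6.4  0.8] norm 7 minrows 1 tilt [-0.006 -1.    -0.003] j [ 0.01  0.36  1.59 -0.    1.19 -1.1 ]
```

View pics/s4.png

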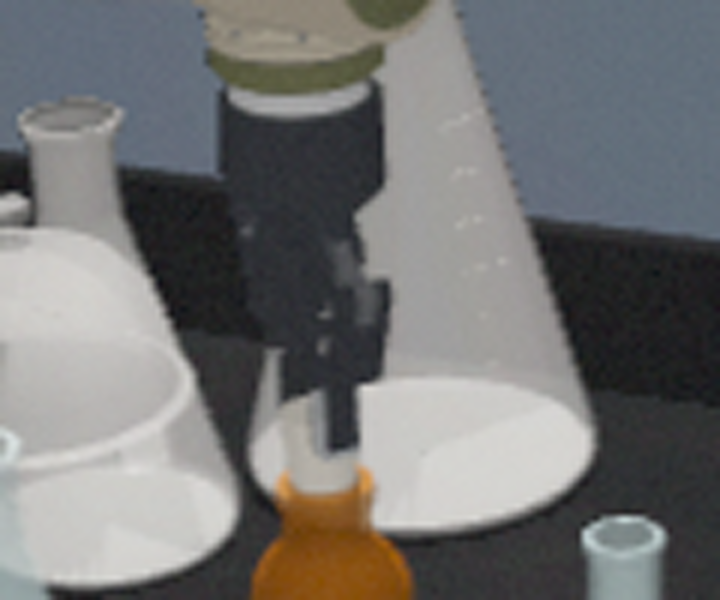

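View pics/s4_top.png

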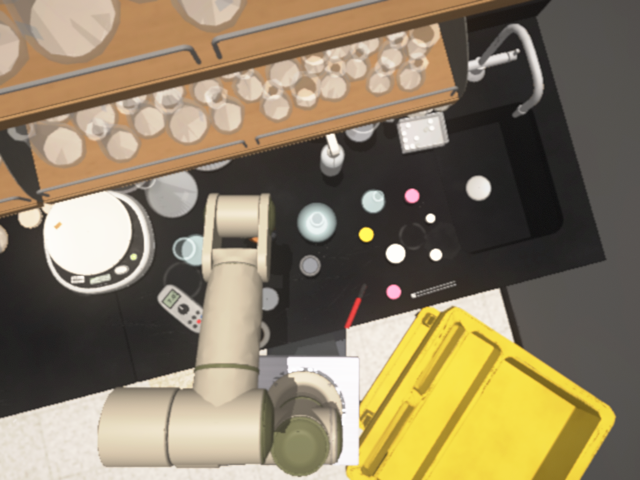

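```bash
python3 -m handwheel '[{"grip":30,"tx":1.3,"ty":-6,"tz":0.4,"wx":0,"wy":0,"wz":0},{"grip":30,"tx":0,"ty":0,"tz":0,"wx":0,"wy":0,"wz":0},{"grip":30,"tx":0,"ty":0,"tz":0,"wx":0,"wy":0,"wz":0}]' 
python3 go.py 508 121.7 178.8
python3 look.py s5 240 240 50 45 16 scene; python3 go.py 508 121.7 178.8
python3 - <<'E'
from h import *
c=load("scene0.npz"); cv2.imwrite("pics/s5ref.png",cv2.resize(c["pixels"][240:285,240:290,::-1],None,fx=16,fy=16,interpolation=cv2.INTER_CUBIC))
E
```

```text
time_s: 4.6
eef_pos: [508.9, 121.6, 182.5]
ee_rot: [0.689, -0.688, 0.161, -0.162]
force: [0.5, 0.6, 0.1]
grip_width: 0.424
t4.60 pos [508.9 121.6 182.5] F [0.5 0.6 0.1] M [ 0.01 -0.05 -0.04] w 0.424 | tool delta [-0.9  3.7 -0.3] norm 4 minrows 1 tilt [ 0.002 -1.     0.001] j [ 0.01  0.35  1.58 -0.    1.21 -1.1 ]
t4.65 pos [508.7 121.7 182.2] F [ 0.2 -0.3 -0.1] M [-0.01 -0.05  0.01] w 0.424 | tool delta [-0.6  3.4 -0.3] norm 3 minrows 1 tilt [ 0.001 -1.     0.001] j [ 0.01  0.35  1.58  0.    1.21 -1.1 ]
```

View pics/s5.png

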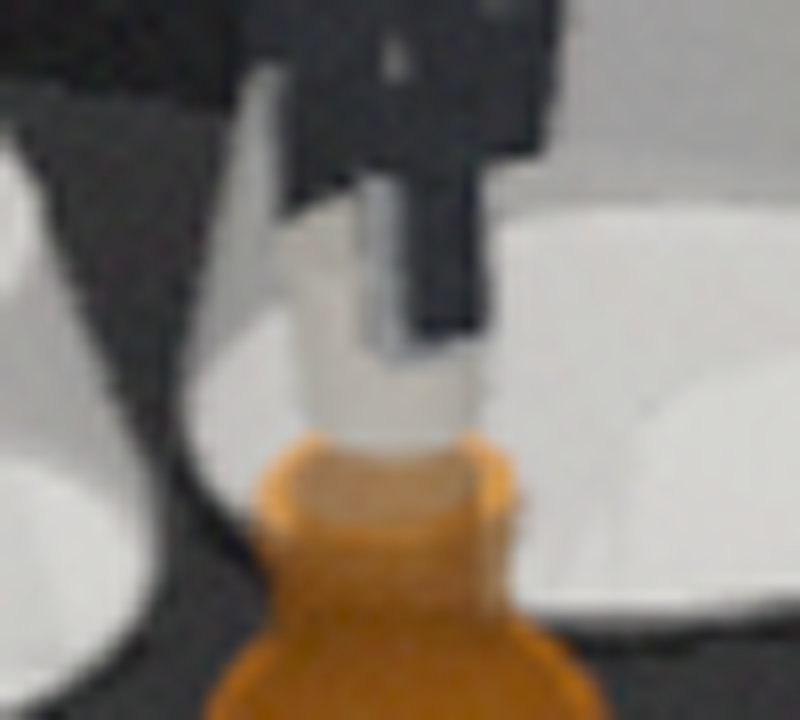

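View pics/s5ref.png

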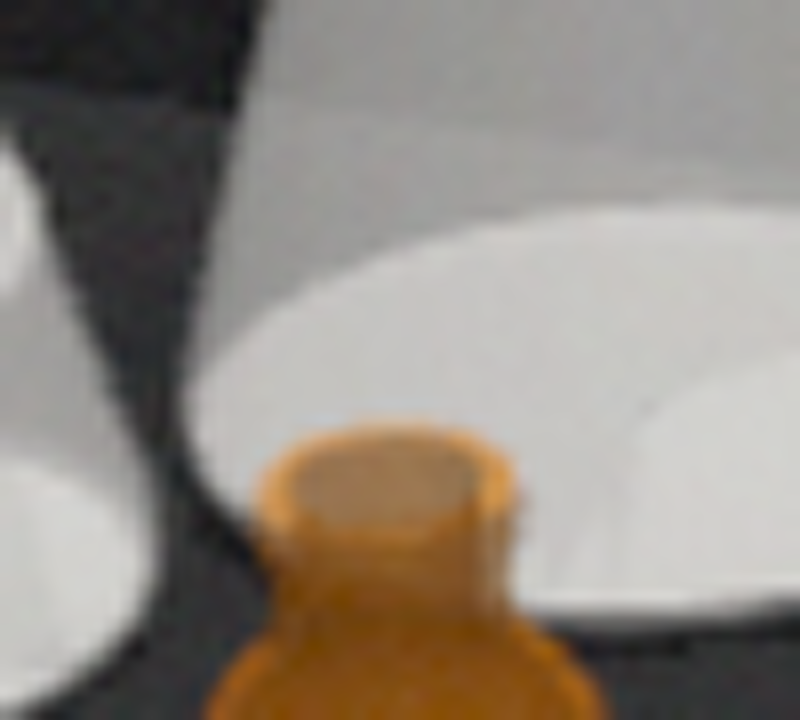

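The scene crop shows the stopper about 12 mm above the amber rim. The stopper's centre is at crop x 392 and the rim's at 387, so it sits about 0.7 mm too far right. I'll correct that and lower it while watching the force.

```bash
python3 -m handwheel '[{"grip":30,"tx":-0.7,"ty":8,"tz":0,"wx":0,"wy":0,"wz":0},{"grip":30,"tx":0,"ty":2,"tz":0,"wx":0,"wy":0,"wz":0},{"grip":30,"tx":0,"ty":2,"tz":0,"wx":0,"wy":0,"wz":0},{"grip":30,"tx":0,"ty":2,"tz":0,"wx":0,"wy":0,"wz":0},{"grip":30,"tx":0,"ty":0,"tz":0,"wx":0,"wy":0,"wz":0},{"grip":30,"tx":0,"ty":0,"tz":0,"wx":0,"wy":0,"wz":0}]' 
python3 go.py 508 121.7 155.8
```

```text
time_s: 5.15
eef_pos: [507.7, 122.4, 167.3]
ee_rot: [-0.688, 0.688, -0.162, 0.161]
force: [0.6, 0.5, -0.1]
grip_width: 0.426
t5.15 pos [507.7 122.4 167.3] F [ 0.6  0.5 -0.1] M [0.09 0.07 0.  ] w 0.426 | tool delta [ 0.6 11.5 -0.5] norm 12 minrows 1 tilt [-0. -1. -0.] j [ 0.01  0.37  1.6   0.    1.18 -1.1 ]
```

```bash
python3 -m handwheel '[{"grip":30,"tx":0,"ty":2,"tz":0,"wx":0,"wy":0,"wz":0},{"grip":30,"tx":0,"ty":2,"tz":0,"wx":0,"wy":0,"wz":0},{"grip":30,"tx":0,"ty":2,"tz":0,"wx":0,"wy":0,"wz":0},{"grip":30,"tx":0,"ty":0,"tz":0,"wx":0,"wy":0,"wz":0},{"grip":30,"tx":0,"ty":0,"tz":0,"wx":0,"wy":0,"wz":0}]' 
python3 go.py 508 121.7 155.8
python3 look.py s6 240 240 50 45 12 scene
```

```text
time_s: 5.57
eef_pos: [507.7, 122.4, 161.2]
ee_rot: [-0.688, 0.688, -0.162, 0.161]
force: [-0.5, 1.1, 0.3]
grip_width: 0.426
t5.57 pos [507.7 122.4 161.2] F [-0.5  1.1  0.3] M [0.08 0.11 0.04] w 0.426 | tool delta [ 0.6  5.4 -0.5] norm 5 minrows 1 tilt [-0. -1. -0.] j [ 0.01  0.37  1.61  0.    1.16 -1.1 ]
```

View pics/s6.png

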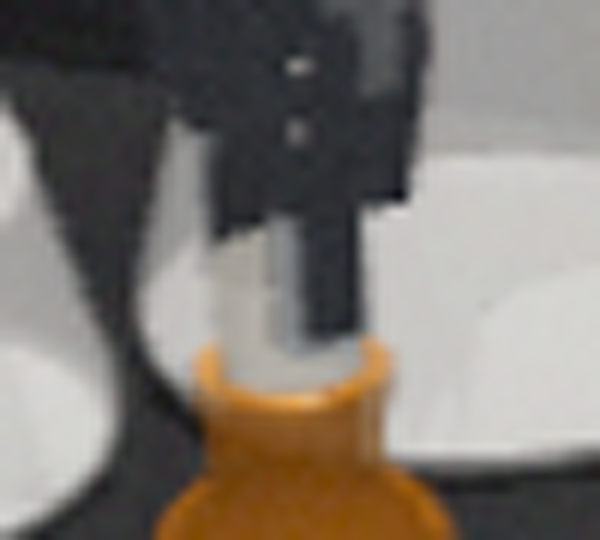

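The stopper is inside the neck: the rim surrounds it at crop (293,380), with no force yet. I'll press on.

```bash
python3 -m handwheel '[{"grip":30,"tx":0,"ty":1.5,"tz":0,"wx":0,"wy":0,"wz":0},{"grip":30,"tx":0,"ty":1.5,"tz":0,"wx":0,"wy":0,"wz":0},{"grip":30,"tx":0,"ty":1,"tz":0,"wx":0,"wy":0,"wz":0},{"grip":30,"tx":0,"ty":0,"tz":0,"wx":0,"wy":0,"wz":0}]' 
python3 -m handwheel '[{"grip":30,"tx":0,"ty":1,"tz":0,"wx":0,"wy":0,"wz":0},{"grip":30,"tx":0,"ty":0,"tz":0,"wx":0,"wy":0,"wz":0}]' 
python3 -m handwheel '[{"grip":30,"tx":0,"ty":1,"tz":0,"wx":0,"wy":0,"wz":0},{"grip":30,"tx":0,"ty":0,"tz":0,"wx":0,"wy":0,"wz":0}]' 
```

```text
time_s: 5.95
eef_pos: [507.7, 122.4, 157.2]
ee_rot: [-0.688, 0.688, -0.162, 0.161]
force: [-0.1, -0.1, -0.9]
grip_width: 0.423
time_s: 6.12
eef_pos: [507.8, 122.4, 156.3]
ee_rot: [-0.688, 0.688, -0.162, 0.161]
force: [0.8, 1.0, -0.1]
grip_width: 0.421
time_s: 6.28
eef_pos: [507.9, 122.4, 155.5]
ee_rot: [0.689, -0.688, 0.161, -0.162]
force: [-0.4, 0.9, 1.9]
grip_width: 0.425
```

```bash
python3 -m handwheel '[{"grip":30,"tx":0,"ty":1,"tz":0,"wx":0,"wy":0,"wz":0},{"grip":30,"tx":0,"ty":0,"tz":0,"wx":0,"wy":0,"wz":0}]' 
python3 -m handwheel '[{"grip":30,"tx":0,"ty":1,"tz":0,"wx":0,"wy":0,"wz":0},{"grip":30,"tx":0,"ty":0,"tz":0,"wx":0,"wy":0,"wz":0}]' 
python3 -m handwheel '[{"grip":30,"tx":0,"ty":1,"tz":0,"wx":0,"wy":0,"wz":0},{"grip":30,"tx":0,"ty":0,"tz":0,"wx":0,"wy":0,"wz":0}]' 
```

```text
time_s: 6.45
eef_pos: [508.2, 122.5, 154.9]
ee_rot: [0.689, -0.688, 0.161, -0.162]
force: [-1.0, 1.8, 3.7]
grip_width: 0.42
time_s: 6.62
eef_pos: [508.4, 122.7, 154.5]
ee_rot: [0.689, -0.688, 0.161, -0.162]
force: [-0.3, 2.8, 8.8]
grip_width: 0.424
time_s: 6.78
eef_pos: [508.7, 122.7, 154.2]
ee_rot: [0.689, -0.688, 0.16, -0.163]
force: [-3.4, 2.1, 13.6]
grip_width: 0.422
```

```bash
python3 -m handwheel '[{"grip":30,"tx":0,"ty":2,"tz":0,"wx":0,"wy":0,"wz":0},{"grip":30,"tx":0,"ty":0,"tz":0,"wx":0,"wy":0,"wz":0}]' 
python3 -m handwheel '[{"grip":30,"tx":0,"ty":2,"tz":0,"wx":0,"wy":0,"wz":0},{"grip":30,"tx":0,"ty":0,"tz":0,"wx":0,"wy":0,"wz":0}]' 
python3 look.py s7 240 240 50 45 12 scene
```

```text
time_s: 6.95
eef_pos: [509.4, 122.8, 153.7]
ee_rot: [0.689, -0.688, 0.159, -0.163]
force: [-4.5, 3.0, 24.8]
grip_width: 0.423
time_s: 7.12
eef_pos: [510.2, 122.7, 153.4]
ee_rot: [0.689, -0.688, 0.158, -0.165]
force: [-7.8, 2.4, 35.7]
grip_width: 0.422
```

View pics/s7.png

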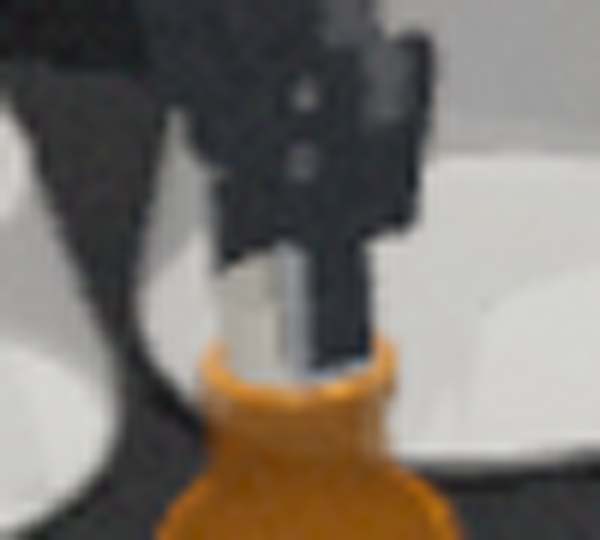

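```bash
python3 -m handwheel '[{"grip":30,"tx":0,"ty":-4,"tz":0,"wx":0,"wy":0,"wz":0},{"grip":30,"tx":0,"ty":-3,"tz":0,"wx":0,"wy":0,"wz":0},{"grip":30,"tx":0,"ty":0,"tz":0,"wx":0,"wy":0,"wz":0}]' 
python3 go.py 508 122 154.5
python3 -m handwheel '[{"grip":60,"tx":0,"ty":0,"tz":0,"wx":0,"wy":0,"wz":0},{"grip":60,"tx":0,"ty":0,"tz":0,"wx":0,"wy":0,"wz":0},{"grip":60,"tx":0,"ty":0,"tz":0,"wx":0,"wy":0,"wz":0},{"grip":60,"tx":0,"ty":-10,"tz":0,"wx":0,"wy":0,"wz":0},{"grip":60,"tx":0,"ty":-25,"tz":0,"wx":0,"wy":0,"wz":0},{"grip":60,"tx":0,"ty":-30,"tz":0,"wx":0,"wy":0,"wz":0},{"grip":60,"tx":0,"ty":0,"tz":0,"wx":0,"wy":0,"wz":0}]' 
python3 go.py 446.1 -255.9 225
python3 look.py s8 220 210 90 80 8 scene
```

```text
time_s: 7.42
eef_pos: [507.6, 122.3, 155.2]
ee_rot: [-0.688, 0.689, -0.162, 0.161]
force: [-0.6, 0.1, -3.2]
grip_width: 0.423
t7.42 pos [507.6 122.3 155.2] F [-0.6  0.1 -3.2] M [-0.    0.03 -0.02] w 0.423 | tool delta [ 0.4  0.7 -0.1] norm 1 minrows 1 tilt [-0. -1. -0.] j [ 0.01  0.38  1.61 -0.    1.15 -1.1 ]
time_s: 8.0
eef_pos: [509.8, 122.5, 226.4]
ee_rot: [0.689, -0.688, 0.158, -0.165]
force: [0.7, -0.6, 0.7]
grip_width: 0.704
t8.00 pos [509.8 122.5 226.4] F [ 0.7 -0.6  0.7] M [-0.01 -0.03 -0.01] w 0.704 | tool delta [ 111.1    0.7 -367.3] norm 384 minrows 10 tilt [ 0.008 -1.     0.004] j [ 0.01  0.31  1.51 -0.    1.31 -1.1 ]
```

View pics/s8.png

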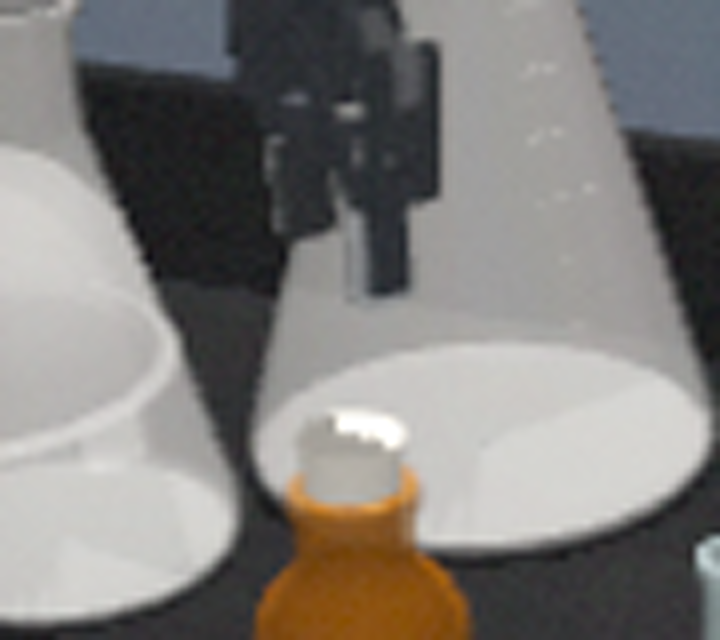

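The amber bottle is closed. The stopper (crop 352,455) stands upright in its neck. Next is the 52 mm stopper.

```bash
python3 -m handwheel '[{"grip":72,"tx":11.2,"ty":0,"tz":-36.5,"wx":0,"wy":0,"wz":0},{"grip":72,"tx":11.2,"ty":0,"tz":-36.5,"wx":0,"wy":0,"wz":0},{"grip":72,"tx":11.2,"ty":0,"tz":-36.5,"wx":0,"wy":0,"wz":0},{"grip":72,"tx":11.2,"ty":0,"tz":-36.5,"wx":0,"wy":0,"wz":0},{"grip":72,"tx":11.2,"ty":0,"tz":-36.5,"wx":0,"wy":0,"wz":0},{"grip":72,"tx":11.2,"ty":0,"tz":-36.5,"wx":0,"wy":0,"wz":0},{"grip":72,"tx":11.2,"ty":0,"tz":-36.5,"wx":0,"wy":0,"wz":0},{"grip":72,"tx":11.2,"ty":0,"tz":-36.5,"wx":0,"wy":0,"wz":0},{"grip":72,"tx":11.2,"ty":0,"tz":-36.5,"wx":0,"wy":0,"wz":0},{"grip":72,"tx":11.2,"ty":0,"tz":-36.5,"wx":0,"wy":0,"wz":0}]' 
python3 -m handwheel '[{"grip":72,"tx":0,"ty":40,"tz":0,"wx":0,"wy":0,"wz":0},{"grip":72,"tx":0,"ty":40,"tz":0,"wx":0,"wy":0,"wz":0},{"grip":72,"tx":0,"ty":40,"tz":0,"wx":0,"wy":0,"wz":0},{"grip":72,"tx":0,"ty":0,"tz":0,"wx":0,"wy":0,"wz":0},{"grip":72,"tx":0,"ty":0,"tz":0,"wx":0,"wy":0,"wz":0}]' 
python3 go.py 446 -253.8 20
```

```text
time_s: 8.88
eef_pos: [444.9, -256.0, 220.0]
ee_rot: [0.689, -0.688, 0.162, -0.161]
force: [1.0, -0.1, -0.8]
grip_width: 0.846
time_s: 9.3
eef_pos: [445.3, -253.9, 99.9]
ee_rot: [0.689, -0.688, 0.163, -0.16]
force: [-0.1, 0.3, 1.1]
grip_width: 0.845
t9.30 pos [ 445.3 -253.9   99.9] F [-0.1  0.3  1.1] M [-0.06  0.    0.03] w 0.845 | tool delta [ 0.9 79.9  0.3] norm 80 minrows 2 tilt [-0.003 -1.     0.001] j [-0.75  0.43  1.7  -0.    1.01 -1.86]
```

```bash
python3 -m handwheel '[{"grip":72,"tx":0.5,"ty":35,"tz":0.2,"wx":0,"wy":0,"wz":0},{"grip":72,"tx":0.4,"ty":30,"tz":0,"wx":0,"wy":0,"wz":0},{"grip":72,"tx":0,"ty":15,"tz":0,"wx":0,"wy":0,"wz":0},{"grip":72,"tx":0,"ty":0,"tz":0,"wx":0,"wy":0,"wz":0},{"grip":42,"tx":0,"ty":0,"tz":0,"wx":0,"wy":0,"wz":0},{"grip":42,"tx":0,"ty":0,"tz":0,"wx":0,"wy":0,"wz":0},{"grip":42,"tx":0,"ty":0,"tz":0,"wx":0,"wy":0,"wz":0},{"grip":42,"tx":0,"ty":0,"tz":0,"wx":0,"wy":0,"wz":0},{"grip":42,"tx":0,"ty":0,"tz":0,"wx":0,"wy":0,"wz":0},{"grip":42,"tx":0,"ty":0,"tz":0,"wx":0,"wy":0,"wz":0}]' 
python3 go.py 446 -253.8 220
python3 -m handwheel '[{"grip":42,"tx":0,"ty":-10,"tz":0,"wx":0,"wy":0,"wz":0},{"grip":42,"tx":0,"ty":-30,"tz":0,"wx":0,"wy":0,"wz":0},{"grip":42,"tx":0,"ty":-40,"tz":0,"wx":0,"wy":0,"wz":0},{"grip":42,"tx":0,"ty":-40,"tz":0,"wx":0,"wy":0,"wz":0},{"grip":42,"tx":0,"ty":-40,"tz":0,"wx":0,"wy":0,"wz":0},{"grip":42,"tx":0,"ty":-40,"tz":0,"wx":0,"wy":0,"wz":0},{"grip":42,"tx":0,"ty":0,"tz":0,"wx":0,"wy":0,"wz":0},{"grip":42,"tx":0,"ty":0,"tz":0,"wx":0,"wy":0,"wz":0}]' 
python3 go.py 450.5 310 220
python3 look.py s9 280 180 150 120 5 scene
```

```text
time_s: 10.13
eef_pos: [448.1, -255.6, 23.5]
ee_rot: [-0.688, 0.689, -0.16, 0.163]
force: [-0.9, 1.2, 8.4]
grip_width: 0.579
t10.13 pos [ 448.1 -255.6   23.5] F [-0.9  1.2  8.4] M [0.26 0.15 0.01] w 0.579 | tool delta [  -1.8 -196.5    0.4] norm 197 minrows 5 tilt [ 0.005 -1.    -0.001] j [-0.75  0.56  1.75  0.    0.83 -1.86]
time_s: 10.8
eef_pos: [447.3, -255.0, 224.1]
ee_rot: [-0.687, 0.69, -0.159, 0.164]
force: [0.1, 0.0, -1.3]
grip_width: 0.576
t10.80 pos [ 447.3 -255.   224.1] F [ 0.1  0.  -1.3] M [ 0.02 -0.05 -0.04] w 0.576 | tool delta [-248.3    1.5  507.6] norm 565 minrows 14 tilt [ 0.007 -1.    -0.002] j [-0.75  0.29  1.54 -0.    1.3  -1.86]
```

View pics/s9.png

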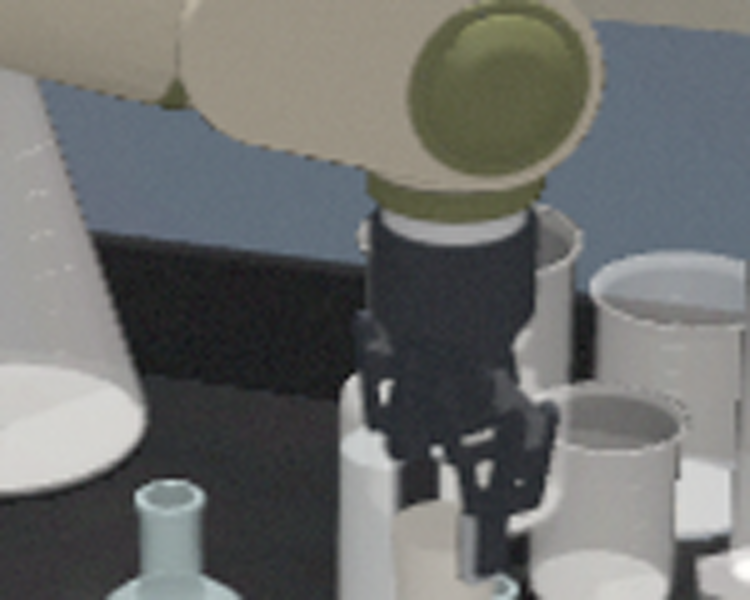

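```bash
python3 -m handwheel '[{"grip":42,"tx":-16.5,"ty":0,"tz":33.8,"wx":0,"wy":0,"wz":0},{"grip":42,"tx":-16.5,"ty":0,"tz":33.8,"wx":0,"wy":0,"wz":0},{"grip":42,"tx":-16.5,"ty":0,"tz":33.8,"wx":0,"wy":0,"wz":0},{"grip":42,"tx":-16.5,"ty":0,"tz":33.8,"wx":0,"wy":0,"wz":0},{"grip":42,"tx":-16.5,"ty":0,"tz":33.8,"wx":0,"wy":0,"wz":0},{"grip":42,"tx":-16.5,"ty":0,"tz":33.8,"wx":0,"wy":0,"wz":0},{"grip":42,"tx":-16.5,"ty":0,"tz":33.8,"wx":0,"wy":0,"wz":0},{"grip":42,"tx":-16.5,"ty":0,"tz":33.8,"wx":0,"wy":0,"wz":0}]' 
python3 -m handwheel '[{"grip":42,"tx":-16.5,"ty":0,"tz":33.8,"wx":0,"wy":0,"wz":0},{"grip":42,"tx":-16.5,"ty":0,"tz":33.8,"wx":0,"wy":0,"wz":0},{"grip":42,"tx":-16.5,"ty":0,"tz":33.8,"wx":0,"wy":0,"wz":0},{"grip":42,"tx":-16.5,"ty":0,"tz":33.8,"wx":0,"wy":0,"wz":0},{"grip":42,"tx":-16.5,"ty":0,"tz":33.8,"wx":0,"wy":0,"wz":0},{"grip":42,"tx":-16.5,"ty":0,"tz":33.8,"wx":0,"wy":0,"wz":0},{"grip":42,"tx":-16.5,"ty":0,"tz":33.8,"wx":0,"wy":0,"wz":0},{"grip":42,"tx":0,"ty":0,"tz":0,"wx":0,"wy":0,"wz":0},{"grip":42,"tx":0,"ty":0,"tz":0,"wx":0,"wy":0,"wz":0},{"grip":42,"tx":0,"ty":0,"tz":0,"wx":0,"wy":0,"wz":0}]' 
python3 go.py 451.7 309 175
```

```text
time_s: 11.52
eef_pos: [447.6, 48.2, 219.7]
ee_rot: [-0.688, 0.688, -0.162, 0.161]
force: [0.5, -0.6, -1.0]
grip_width: 0.577
time_s: 12.35
eef_pos: [450.0, 309.0, 219.5]
ee_rot: [-0.688, 0.689, -0.162, 0.161]
force: [1.0, 0.2, -1.0]
grip_width: 0.578
t12.35 pos [450.  309.  219.5] F [ 1.   0.2 -1. ] M [ 0.03  0.   -0.02] w 0.578 | tool delta [ 1.6 44.5  0.8] norm 45 minrows 2 tilt [-0.001 -1.    -0.002] j [ 0.39  0.37  1.45 -0.    1.32 -0.72]
```

```bash
python3 -m handwheel '[{"grip":42,"tx":1.5,"ty":20,"tz":0.4,"wx":0,"wy":0,"wz":0},{"grip":42,"tx":1.4,"ty":16,"tz":0,"wx":0,"wy":0,"wz":0},{"grip":42,"tx":0,"ty":6,"tz":0,"wx":0,"wy":0,"wz":0},{"grip":42,"tx":0,"ty":0,"tz":0,"wx":0,"wy":0,"wz":0},{"grip":42,"tx":0,"ty":0,"tz":0,"wx":0,"wy":0,"wz":0}]' 
python3 go.py 452.8 308.1 171.5
python3 look.py s10 175 225 60 50 13 scene
python3 - <<'E'
from h import *
c=load("scene0.npz"); cv2.imwrite("pics/s10ref.png",cv2.resize(c["pixels"][225:275,175:235,::-1],None,fx=13,fy=13,interpolation=cv2.INTER_CUBIC))
E
```

```text
time_s: 12.77
eef_pos: [453.5, 308.0, 178.9]
ee_rot: [0.688, -0.688, 0.162, -0.162]
force: [-0.3, -0.3, -0.5]
grip_width: 0.578
t12.77 pos [453.5 308.  178.9] F [-0.3 -0.3 -0.5] M [-0.05 -0.03 -0.04] w 0.578 | tool delta [-0.7  7.4 -0.2] norm 7 minrows 1 tilt [ 0. -1.  0.] j [ 0.38  0.41  1.5  -0.    1.23 -0.73]
```

View pics/s10.png

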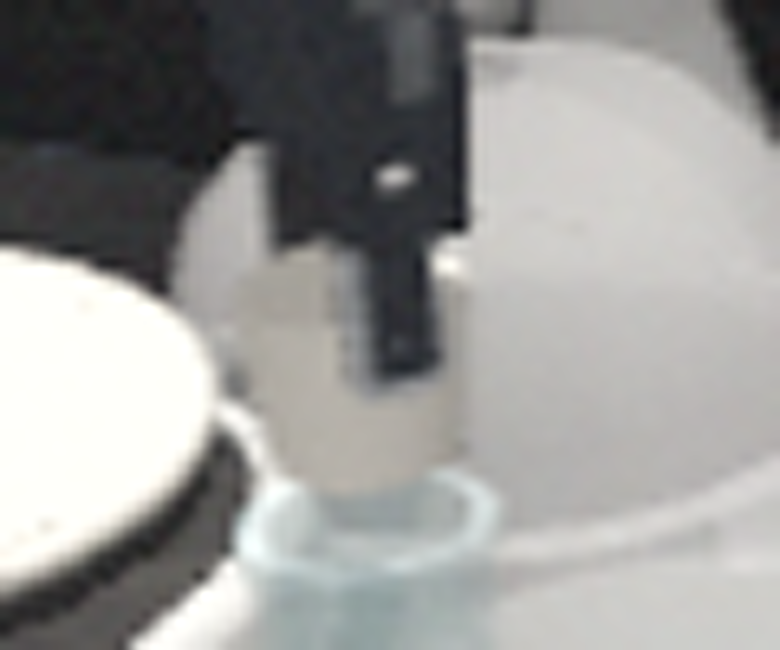

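View pics/s10ref.png

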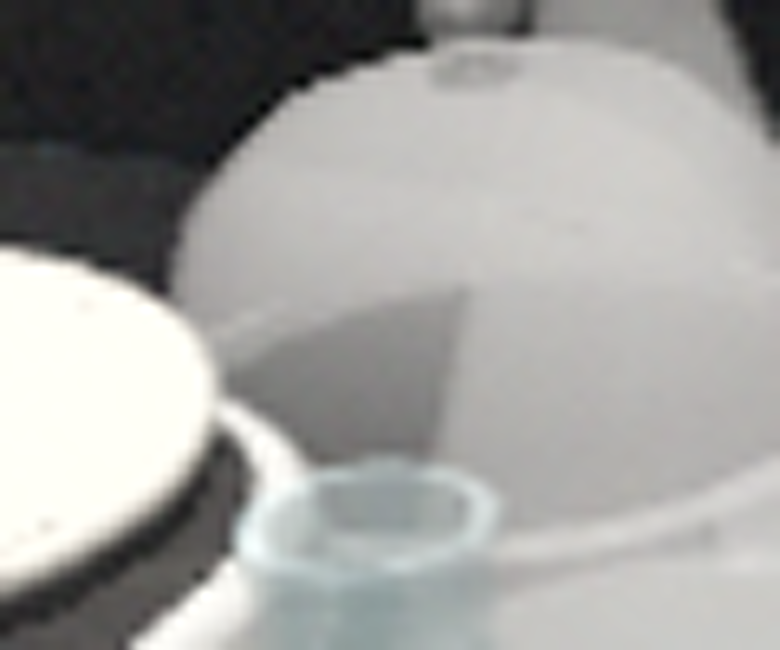

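```bash
python3 -m handwheel '[{"grip":42,"tx":0,"ty":6,"tz":0,"wx":0,"wy":0,"wz":0},{"grip":42,"tx":0,"ty":3,"tz":0,"wx":0,"wy":0,"wz":0},{"grip":42,"tx":0,"ty":2,"tz":0,"wx":0,"wy":0,"wz":0},{"grip":42,"tx":0,"ty":1,"tz":0,"wx":0,"wy":0,"wz":0},{"grip":42,"tx":0,"ty":0,"tz":0,"wx":0,"wy":0,"wz":0}]' 
python3 -m handwheel '[{"grip":42,"tx":0,"ty":1.5,"tz":0,"wx":0,"wy":0,"wz":0},{"grip":42,"tx":0,"ty":1.5,"tz":0,"wx":0,"wy":0,"wz":0},{"grip":42,"tx":0,"ty":0,"tz":0,"wx":0,"wy":0,"wz":0}]' 
python3 look.py s11 175 225 60 50 13 scene
```

```text
time_s: 13.23
eef_pos: [453.1, 308.7, 166.2]
ee_rot: [-0.688, 0.688, -0.162, 0.161]
force: [-0.3, 0.4, -1.3]
grip_width: 0.579
time_s: 13.48
eef_pos: [453.1, 308.6, 163.1]
ee_rot: [-0.688, 0.688, -0.162, 0.161]
force: [-0.0, 0.8, -0.9]
grip_width: 0.582
```

View pics/s11.png

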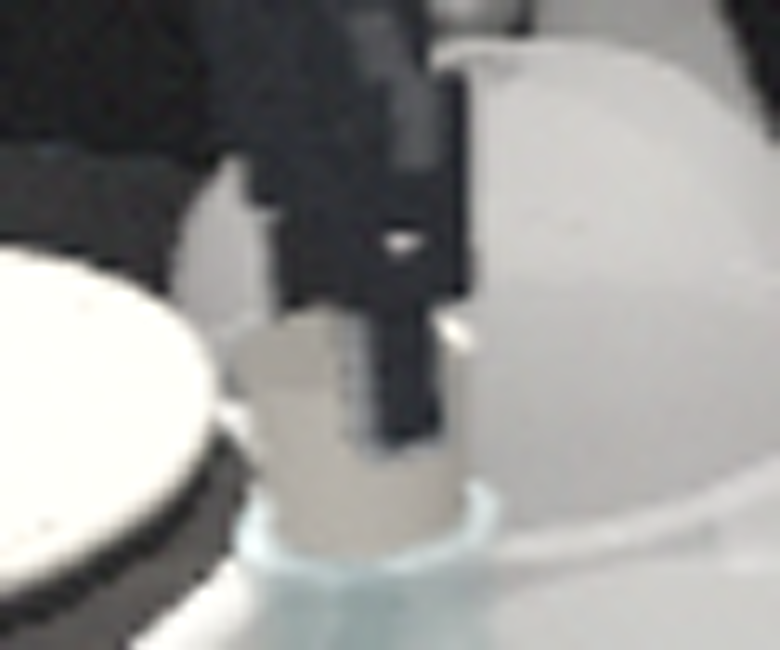

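```bash
python3 -m handwheel '[{"grip":42,"tx":0.5,"ty":1.5,"tz":0,"wx":0,"wy":0,"wz":0},{"grip":42,"tx":0,"ty":1.5,"tz":0,"wx":0,"wy":0,"wz":0},{"grip":42,"tx":0,"ty":0,"tz":0,"wx":0,"wy":0,"wz":0}]' 
python3 -m handwheel '[{"grip":42,"tx":0,"ty":1.5,"tz":0,"wx":0,"wy":0,"wz":0},{"grip":42,"tx":0,"ty":1.5,"tz":0,"wx":0,"wy":0,"wz":0},{"grip":42,"tx":0,"ty":0,"tz":0,"wx":0,"wy":0,"wz":0}]' 
python3 -m handwheel '[{"grip":42,"tx":0,"ty":1.5,"tz":0,"wx":0,"wy":0,"wz":0},{"grip":42,"tx":0,"ty":1.5,"tz":0,"wx":0,"wy":0,"wz":0},{"grip":42,"tx":0,"ty":0,"tz":0,"wx":0,"wy":0,"wz":0}]' 
python3 look.py s12 175 225 60 50 13 scene
```

```text
time_s: 13.78
eef_pos: [453.5, 308.4, 160.1]
ee_rot: [-0.688, 0.689, -0.162, 0.161]
force: [-1.1, -0.4, -0.7]
grip_width: 0.576
time_s: 14.03
eef_pos: [453.5, 308.4, 157.0]
ee_rot: [-0.688, 0.689, -0.162, 0.161]
force: [-0.1, 0.3, -0.9]
grip_width: 0.579
time_s: 14.28
eef_pos: [453.6, 308.4, 154.1]
ee_rot: [-0.688, 0.689, -0.162, 0.161]
force: [-0.6, -0.1, 0.2]
grip_width: 0.583
```

View pics/s12.png

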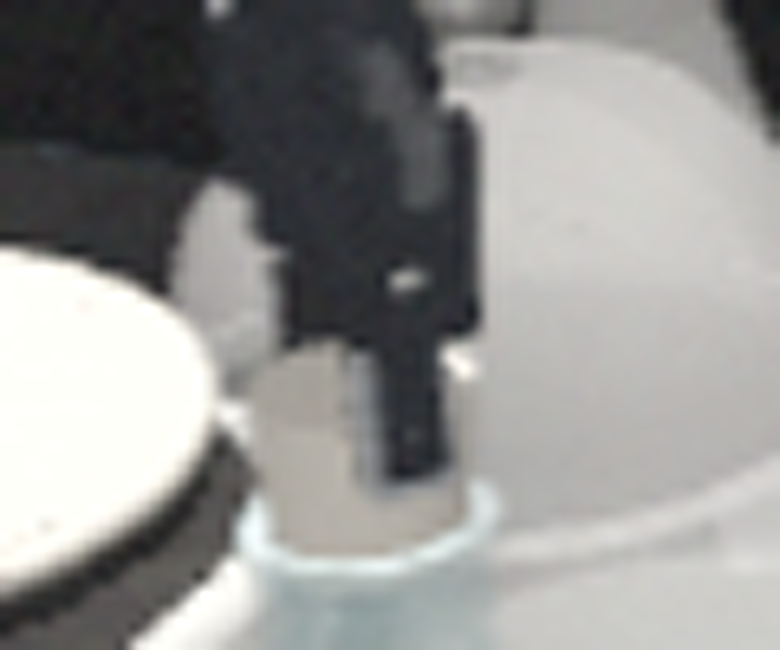

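```bash
python3 -m handwheel '[{"grip":42,"tx":0,"ty":1.5,"tz":0,"wx":0,"wy":0,"wz":0},{"grip":42,"tx":0,"ty":1.5,"tz":0,"wx":0,"wy":0,"wz":0},{"grip":42,"tx":0,"ty":1,"tz":0,"wx":0,"wy":0,"wz":0},{"grip":42,"tx":0,"ty":0,"tz":0,"wx":0,"wy":0,"wz":0}]' 
python3 -m handwheel '[{"grip":42,"tx":0,"ty":1.5,"tz":0,"wx":0,"wy":0,"wz":0},{"grip":42,"tx":0,"ty":0,"tz":0,"wx":0,"wy":0,"wz":0}]' 
python3 -m handwheel '[{"grip":42,"tx":0,"ty":2,"tz":0,"wx":0,"wy":0,"wz":0},{"grip":42,"tx":0,"ty":0,"tz":0,"wx":0,"wy":0,"wz":0}]' 
python3 -m handwheel '[{"grip":42,"tx":0,"ty":2,"tz":0,"wx":0,"wy":0,"wz":0},{"grip":42,"tx":0,"ty":0,"tz":0,"wx":0,"wy":0,"wz":0}]'
```

```text
time_s: 14.67
eef_pos: [453.6, 308.4, 150.1]
ee_rot: [-0.688, 0.689, -0.162, 0.161]
force: [-0.4, 0.0, -1.6]
grip_width: 0.581
time_s: 14.83
eef_pos: [453.6, 308.4, 148.7]
ee_rot: [-0.688, 0.688, -0.162, 0.161]
force: [-0.5, -0.5, -1.1]
grip_width: 0.574
time_s: 15.0
eef_pos: [453.6, 308.4, 146.8]
ee_rot: [-0.688, 0.688, -0.161, 0.161]
force: [-0.9, -0.3, -0.2]
grip_width: 0.578
time_s: 15.17
eef_pos: [454.0, 308.6, 145.9]
ee_rot: [0.689, -0.688, 0.161, -0.162]
force: [-2.9, -1.9, 7.4]
grip_width: 0.582
```

```bash
python3 -m handwheel '[{"grip":42,"tx":0,"ty":2,"tz":0,"wx":0,"wy":0,"wz":0},{"grip":42,"tx":0,"ty":0,"tz":0,"wx":0,"wy":0,"wz":0}]' 
python3 -m handwheel '[{"grip":42,"tx":0,"ty":3,"tz":0,"wx":0,"wy":0,"wz":0},{"grip":42,"tx":0,"ty":0,"tz":0,"wx":0,"wy":0,"wz":0}]'
python3 -m handwheel '[{"grip":42,"tx":0,"ty":2,"tz":0,"wx":0,"wy":0,"wz":0},{"grip":42,"tx":0,"ty":0,"tz":0,"wx":0,"wy":0,"wz":0}]'
python3 -m handwheel '[{"grip":42,"tx":0,"ty":-4,"tz":0,"wx":0,"wy":0,"wz":0},{"grip":42,"tx":0,"ty":-4,"tz":0,"wx":0,"wy":0,"wz":0},{"grip":42,"tx":0,"ty":0,"tz":0,"wx":0,"wy":0,"wz":0}]' 
python3 look.py s13 175 225 60 50 13 scene
```

```text
time_s: 15.33
eef_pos: [454.5, 308.7, 145.5]
ee_rot: [0.689, -0.688, 0.16, -0.162]
force: [-5.5, -2.6, 19.5]
grip_width: 0.574
time_s: 15.5
eef_pos: [455.2, 308.9, 144.9]
ee_rot: [0.69, -0.687, 0.159, -0.163]
force: [-9.6, -5.7, 36.9]
grip_width: 0.575
time_s: 15.67
eef_pos: [456.0, 309.6, 144.1]
ee_rot: [0.691, -0.686, 0.158, -0.164]
force: [-9.6, -3.3, 42.6]
grip_width: 0.58
time_s: 15.92
eef_pos: [453.8, 308.5, 146.2]
ee_rot: [0.689, -0.688, 0.161, -0.162]
force: [0.1, -0.4, -2.5]
grip_width: 0.577
```

View pics/s13.png

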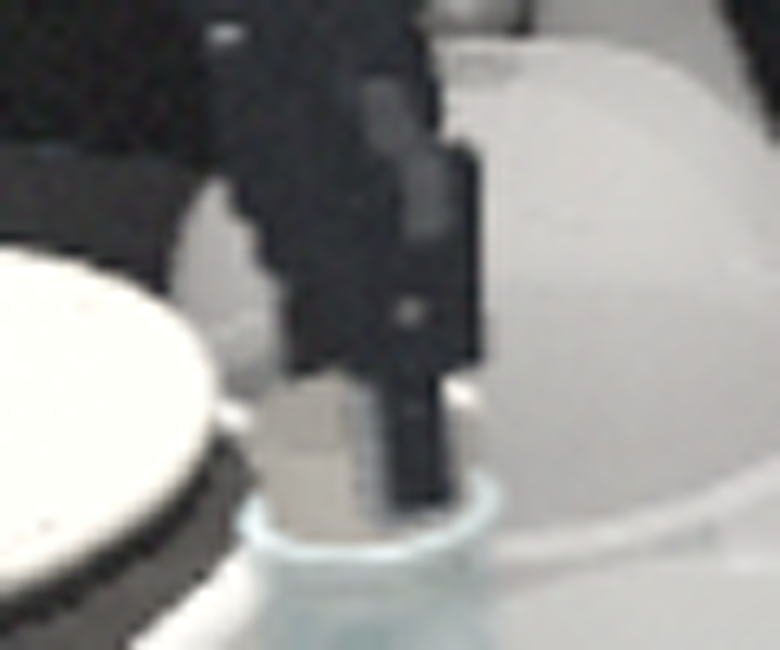

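```bash
python3 -m handwheel '[{"grip":72,"tx":0,"ty":0,"tz":0,"wx":0,"wy":0,"wz":0},{"grip":72,"tx":0,"ty":0,"tz":0,"wx":0,"wy":0,"wz":0},{"grip":72,"tx":0,"ty":0,"tz":0,"wx":0,"wy":0,"wz":0},{"grip":72,"tx":0,"ty":-10,"tz":0,"wx":0,"wy":0,"wz":0},{"grip":72,"tx":0,"ty":-30,"tz":0,"wx":0,"wy":0,"wz":0},{"grip":72,"tx":0,"ty":-40,"tz":0,"wx":0,"wy":0,"wz":0},{"grip":72,"tx":0,"ty":0,"tz":0,"wx":0,"wy":0,"wz":0}]' 
python3 look.py s14 165 205 80 70 10 scene
python3 go.py 443.7 -369 225
```

```text
time_s: 16.55
eef_pos: [455.9, 309.5, 233.8]
ee_rot: [0.691, -0.686, 0.158, -0.165]
force: [0.7, -0.4, 1.7]
grip_width: 0.838
t16.60 pos [455.1 309.1 230.4] F [ 0.3  0.1 -0.9] M [-0.01  0.05  0.02] w 0.841 | tool delta [ 291.2    3.2 -612.5] norm 678 minrows 17 tilt [ 0.006 -1.     0.006] j [ 0.38  0.36  1.43  0.    1.34 -0.73]
```

View pics/s14.png

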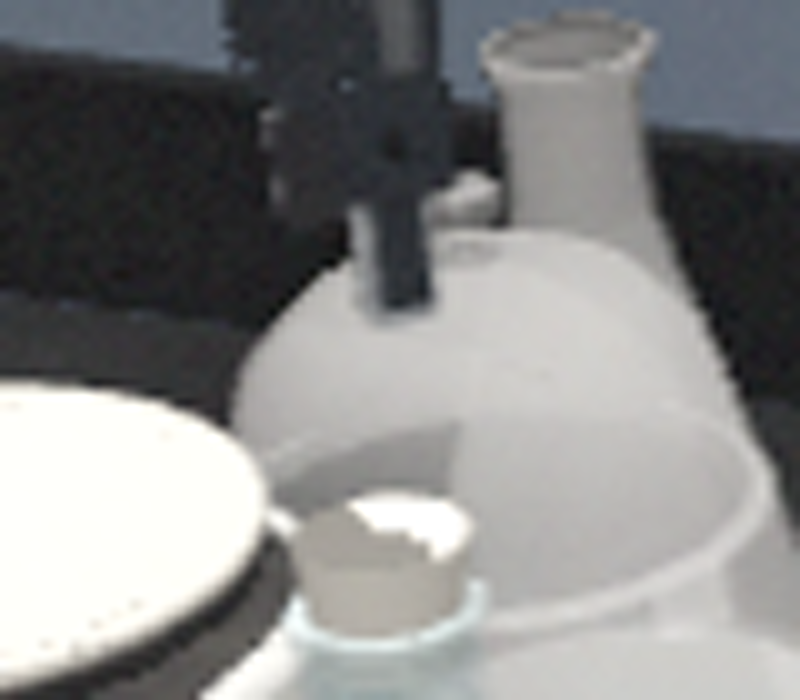

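The wide flask is closed. Its stopper (crop 390,560) is seated and follows the flask's lean in this view. Next is the 32 mm stopper.

```bash
python3 -m handwheel '[{"grip":52,"tx":16.2,"ty":0,"tz":-34,"wx":0,"wy":0,"wz":0},{"grip":52,"tx":16.2,"ty":0,"tz":-34,"wx":0,"wy":0,"wz":0},{"grip":52,"tx":16.2,"ty":0,"tz":-34,"wx":0,"wy":0,"wz":0},{"grip":52,"tx":16.2,"ty":0,"tz":-34,"wx":0,"wy":0,"wz":0},{"grip":52,"tx":16.2,"ty":0,"tz":-34,"wx":0,"wy":0,"wz":0},{"grip":52,"tx":16.2,"ty":0,"tz":-34,"wx":0,"wy":0,"wz":0},{"grip":52,"tx":16.2,"ty":0,"tz":-34,"wx":0,"wy":0,"wz":0},{"grip":52,"tx":16.2,"ty":0,"tz":-34,"wx":0,"wy":0,"wz":0},{"grip":52,"tx":16.2,"ty":0,"tz":-34,"wx":0,"wy":0,"wz":0},{"grip":52,"tx":16.2,"ty":0,"tz":-34,"wx":0,"wy":0,"wz":0}]' 
python3 -m handwheel '[{"grip":52,"tx":16.2,"ty":0,"tz":-34,"wx":0,"wy":0,"wz":0},{"grip":52,"tx":16.2,"ty":0,"tz":-34,"wx":0,"wy":0,"wz":0},{"grip":52,"tx":16.2,"ty":0,"tz":-34,"wx":0,"wy":0,"wz":0},{"grip":52,"tx":16.2,"ty":0,"tz":-34,"wx":0,"wy":0,"wz":0},{"grip":52,"tx":16.2,"ty":0,"tz":-34,"wx":0,"wy":0,"wz":0},{"grip":52,"tx":16.2,"ty":0,"tz":-34,"wx":0,"wy":0,"wz":0},{"grip":52,"tx":16.2,"ty":10,"tz":-34,"wx":0,"wy":0,"wz":0},{"grip":52,"tx":16,"ty":20,"tz":-34,"wx":0,"wy":0,"wz":0},{"grip":52,"tx":0,"ty":30,"tz":0,"wx":0,"wy":0,"wz":0},{"grip":52,"tx":0,"ty":30,"tz":0,"wx":0,"wy":0,"wz":0}]' 
python3 -m handwheel '[{"grip":52,"tx":0,"ty":30,"tz":0,"wx":0,"wy":0,"wz":0},{"grip":52,"tx":0,"ty":0,"tz":0,"wx":0,"wy":0,"wz":0},{"grip":52,"tx":0,"ty":0,"tz":0,"wx":0,"wy":0,"wz":0},{"grip":52,"tx":0,"ty":0,"tz":0,"wx":0,"wy":0,"wz":0}]' 
python3 go.py 443.7 -369 18.5
```

```text
time_s: 17.43
eef_pos: [447.0, -69.8, 225.9]
ee_rot: [0.688, -0.688, 0.162, -0.161]
force: [1.1, 0.5, 0.2]
grip_width: 0.609
time_s: 18.27
eef_pos: [441.9, -370.3, 134.8]
ee_rot: [-0.688, 0.688, -0.162, 0.162]
force: [0.7, 0.6, -0.6]
grip_width: 0.608
time_s: 18.6
eef_pos: [443.2, -369.1, 108.2]
ee_rot: [-0.688, 0.689, -0.161, 0.162]
force: [0.1, -0.3, 0.3]
grip_width: 0.611
t18.60 pos [ 443.2 -369.1  108.2] F [ 0.1 -0.3  0.3] M [-0.01 -0.06 -0.02] w 0.611 | tool delta [ 0.2 89.7  0.4] norm 90 minrows 3 tilt [ 0.002 -1.    -0.001] j [-0.9   0.54  1.49  0.    1.1  -2.01]
```

```bash
python3 -m handwheel '[{"grip":52,"tx":0.2,"ty":40,"tz":0.4,"wx":0,"wy":0,"wz":0},{"grip":52,"tx":0,"ty":30,"tz":0,"wx":0,"wy":0,"wz":0},{"grip":52,"tx":0,"ty":15,"tz":0,"wx":0,"wy":0,"wz":0},{"grip":52,"tx":0,"ty":5,"tz":0,"wx":0,"wy":0,"wz":0},{"grip":52,"tx":0,"ty":0,"tz":0,"wx":0,"wy":0,"wz":0},{"grip":24,"tx":0,"ty":0,"tz":0,"wx":0,"wy":0,"wz":0},{"grip":24,"tx":0,"ty":0,"tz":0,"wx":0,"wy":0,"wz":0},{"grip":24,"tx":0,"ty":0,"tz":0,"wx":0,"wy":0,"wz":0},{"grip":24,"tx":0,"ty":0,"tz":0,"wx":0,"wy":0,"wz":0},{"grip":24,"tx":0,"ty":0,"tz":0,"wx":0,"wy":0,"wz":0}]' 
python3 -m handwheel '[{"grip":24,"tx":0,"ty":0,"tz":0,"wx":0,"wy":0,"wz":0},{"grip":24,"tx":0,"ty":0,"tz":0,"wx":0,"wy":0,"wz":0}]' 
python3 look.py s15 370 320 70 80 8 scene
python3 go.py 443.7 -369 220
python3 -m handwheel '[{"grip":24,"tx":0,"ty":-10,"tz":0,"wx":0,"wy":0,"wz":0},{"grip":24,"tx":0,"ty":-30,"tz":0,"wx":0,"wy":0,"wz":0},{"grip":24,"tx":0,"ty":-40,"tz":0,"wx":0,"wy":0,"wz":0},{"grip":24,"tx":0,"ty":-40,"tz":0,"wx":0,"wy":0,"wz":0},{"grip":24,"tx":0,"ty":-40,"tz":0,"wx":0,"wy":0,"wz":0},{"grip":24,"tx":0,"ty":-40,"tz":0,"wx":0,"wy":0,"wz":0},{"grip":24,"tx":0,"ty":0,"tz":0,"wx":0,"wy":0,"wz":0},{"grip":24,"tx":0,"ty":0,"tz":0,"wx":0,"wy":0,"wz":0}]' 
python3 go.py 531 -33.5 220
python3 look.py s16 340 200 110 90 7 scene
```

```text
time_s: 19.43
eef_pos: [443.9, -369.4, 18.6]
ee_rot: [-0.687, 0.689, -0.16, 0.163]
force: [-1.4, -1.0, 6.8]
grip_width: 0.343
time_s: 19.6
eef_pos: [443.8, -369.5, 18.6]
ee_rot: [-0.687, 0.689, -0.16, 0.163]
force: [-0.3, 0.2, 6.7]
grip_width: 0.349
t19.65 pos [ 443.8 -369.4   18.6] F [-0.5  0.1  7.3] M [-0.01  0.11  0.  ] w 0.343 | tool delta [   0.5 -201.4   -0. ] norm 201 minrows 5 tilt [ 0.004 -1.    -0.002] j [-0.9   0.67  1.55 -0.    0.92 -2.01]
time_s: 20.32
eef_pos: [443.4, -368.7, 219.6]
ee_rot: [-0.687, 0.69, -0.16, 0.163]
force: [-0.7, -0.4, -1.3]
grip_width: 0.342
t20.32 pos [ 443.4 -368.7  219.6] F [-0.7 -0.4 -1.3] M [0.03 0.01 0.  ] w 0.342 | tool delta [-70.5  -1.6 339.2] norm 346 minrows 9 tilt [ 0.005 -1.    -0.002] j [-0.9   0.43  1.36  0.    1.34 -2.01]
```

View pics/s15.png

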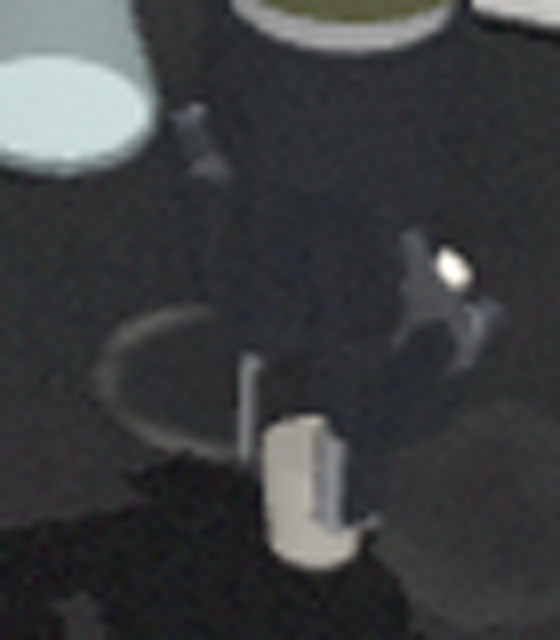

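View pics/s16.png

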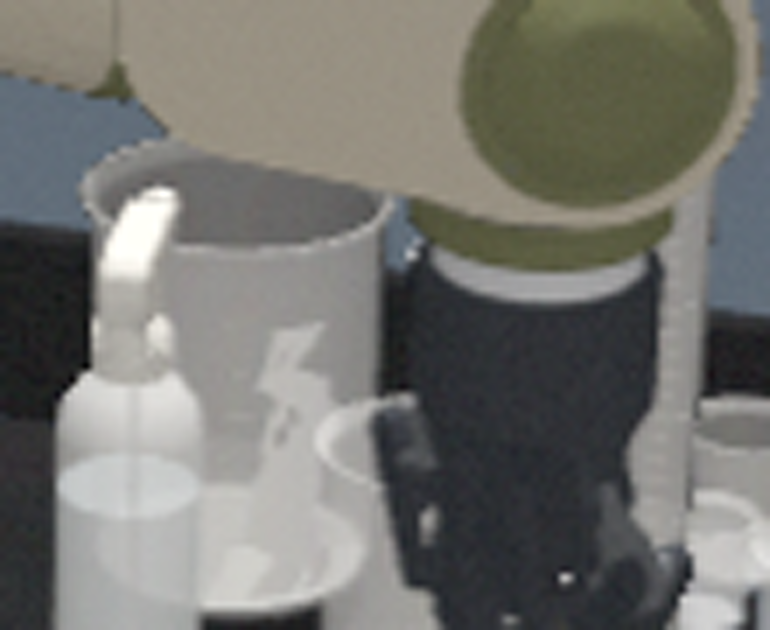

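```bash
python3 -m handwheel '[{"grip":24,"tx":-7,"ty":0,"tz":33.9,"wx":0,"wy":0,"wz":0},{"grip":24,"tx":-7,"ty":0,"tz":33.9,"wx":0,"wy":0,"wz":0},{"grip":24,"tx":-7,"ty":0,"tz":33.9,"wx":0,"wy":0,"wz":0},{"grip":24,"tx":-7,"ty":0,"tz":33.9,"wx":0,"wy":0,"wz":0},{"grip":24,"tx":-7,"ty":0,"tz":33.9,"wx":0,"wy":0,"wz":0},{"grip":24,"tx":-7,"ty":0,"tz":33.9,"wx":0,"wy":0,"wz":0},{"grip":24,"tx":-7,"ty":0,"tz":33.9,"wx":0,"wy":0,"wz":0},{"grip":24,"tx":-7,"ty":0,"tz":33.9,"wx":0,"wy":0,"wz":0},{"grip":24,"tx":-7,"ty":0,"tz":33.9,"wx":0,"wy":0,"wz":0},{"grip":24,"tx":-7.5,"ty":0,"tz":33.9,"wx":0,"wy":0,"wz":0}]' 
python3 -m handwheel '[{"grip":24,"tx":0,"ty":15,"tz":0,"wx":0,"wy":0,"wz":0},{"grip":24,"tx":0,"ty":12,"tz":0,"wx":0,"wy":0,"wz":0},{"grip":24,"tx":0,"ty":0,"tz":0,"wx":0,"wy":0,"wz":0},{"grip":24,"tx":0,"ty":0,"tz":0,"wx":0,"wy":0,"wz":0},{"grip":24,"tx":0,"ty":0,"tz":0,"wx":0,"wy":0,"wz":0}]' 
python3 go.py 531 -34 185.6
python3 look.py s17 290 245 50 45 16 scene
```

```text
time_s: 21.2
eef_pos: [530.0, -31.3, 215.2]
ee_rot: [0.688, -0.688, 0.162, -0.161]
force: [1.1, -0.1, 0.3]
grip_width: 0.344
time_s: 21.62
eef_pos: [530.5, -33.5, 189.5]
ee_rot: [0.688, -0.688, 0.162, -0.162]
force: [0.3, -0.9, 0.4]
grip_width: 0.349
t21.62 pos [530.5 -33.5 189.5] F [ 0.3 -0.9  0.4] M [0.03 0.01 0.03] w 0.349 | tool delta [ 0.6  3.9 -0.2] norm 4 minrows 1 tilt [-0. -1. -0.] j [-0.28  0.36  1.54  0.    1.24 -1.39]
```

View pics/s17.png

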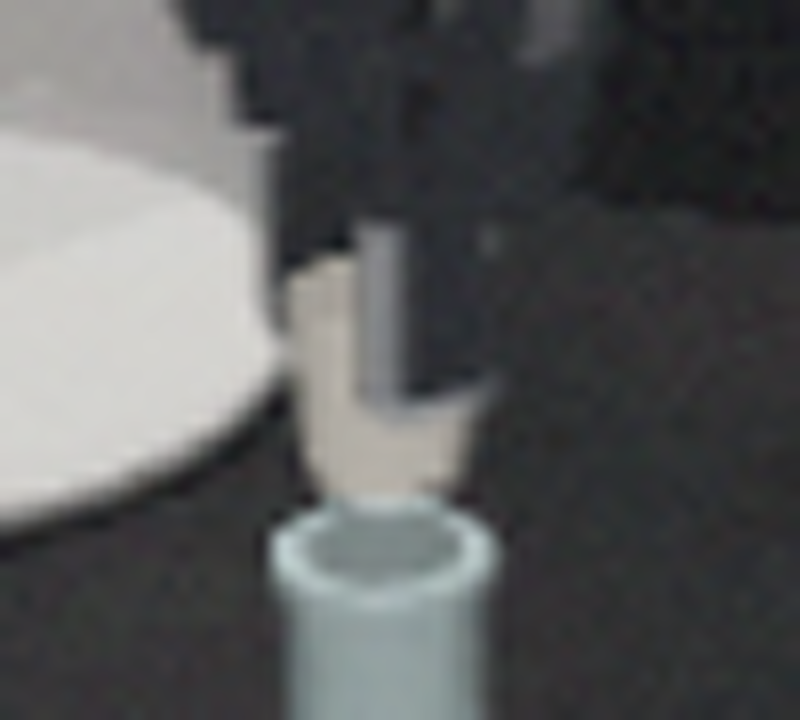

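```bash
python3 -m handwheel '[{"grip":24,"tx":-1,"ty":6,"tz":0,"wx":0,"wy":0,"wz":0},{"grip":24,"tx":0,"ty":5,"tz":0,"wx":0,"wy":0,"wz":0},{"grip":24,"tx":0,"ty":1,"tz":0,"wx":0,"wy":0,"wz":0},{"grip":24,"tx":0,"ty":0,"tz":0,"wx":0,"wy":0,"wz":0},{"grip":24,"tx":0,"ty":0,"tz":0,"wx":0,"wy":0,"wz":0}]' 
python3 go.py 531 -34 185.6
python3 look.py s18 290 245 50 45 16 scene
```

```text
time_s: 22.08
eef_pos: [529.6, -32.9, 177.3]
ee_rot: [-0.688, 0.688, -0.162, 0.161]
force: [0.1, 0.2, -0.7]
grip_width: 0.346
t22.08 pos [529.6 -32.9 177.3] F [ 0.1  0.2 -0.7] M [-0.    0.01  0.03] w 0.346 | tool delta [ 1.7 -8.3 -0.4] norm 8 minrows 1 tilt [-0. -1. -0.] j [-0.28  0.37  1.56 -0.    1.21 -1.39]
```

View pics/s18.png

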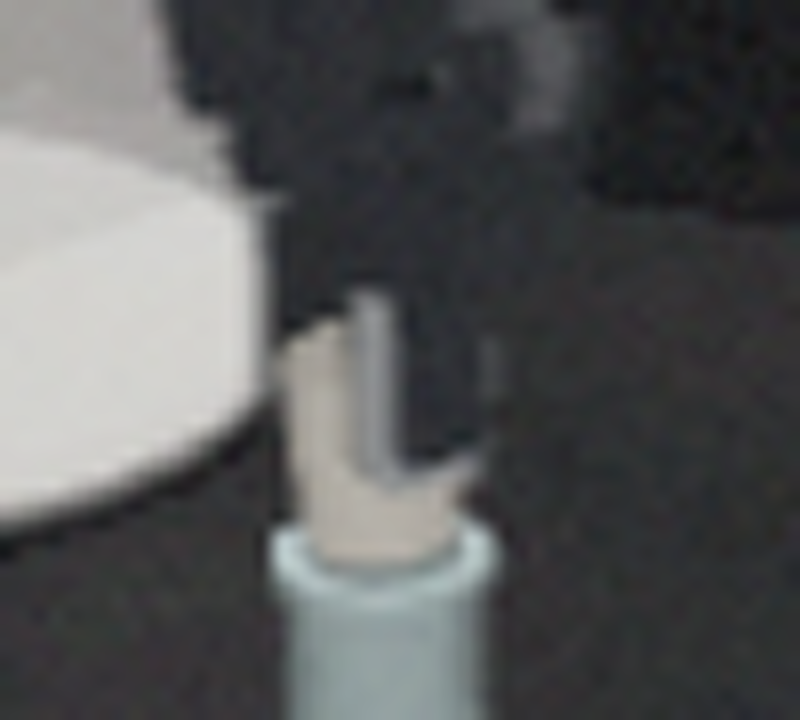

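```bash
python3 -m handwheel '[{"grip":24,"tx":0,"ty":1.5,"tz":0,"wx":0,"wy":0,"wz":0},{"grip":24,"tx":0,"ty":1.5,"tz":0,"wx":0,"wy":0,"wz":0},{"grip":24,"tx":0,"ty":0,"tz":0,"wx":0,"wy":0,"wz":0}]' 
python3 -m handwheel '[{"grip":24,"tx":0,"ty":1.5,"tz":0,"wx":0,"wy":0,"wz":0},{"grip":24,"tx":0,"ty":0,"tz":0,"wx":0,"wy":0,"wz":0}]' 
python3 -m handwheel '[{"grip":24,"tx":0,"ty":1.5,"tz":0,"wx":0,"wy":0,"wz":0},{"grip":24,"tx":0,"ty":0,"tz":0,"wx":0,"wy":0,"wz":0}]'
```

```text
time_s: 22.38
eef_pos: [529.5, -32.8, 174.0]
ee_rot: [0.688, -0.688, 0.162, -0.161]
force: [0.3, -0.0, 0.1]
grip_width: 0.342
time_s: 22.55
eef_pos: [529.5, -32.8, 172.6]
ee_rot: [0.688, -0.688, 0.162, -0.161]
force: [-0.1, -0.2, 0.1]
grip_width: 0.344
time_s: 22.72
eef_pos: [529.6, -32.8, 171.1]
ee_rot: [0.688, -0.688, 0.162, -0.161]
force: [0.2, -1.1, -1.5]
grip_width: 0.343
```

```bash
python3 -m handwheel '[{"grip":24,"tx":0,"ty":1.5,"tz":0,"wx":0,"wy":0,"wz":0},{"grip":24,"tx":0,"ty":1.5,"tz":0,"wx":0,"wy":0,"wz":0},{"grip":24,"tx":0,"ty":1.5,"tz":0,"wx":0,"wy":0,"wz":0},{"grip":24,"tx":0,"ty":0,"tz":0,"wx":0,"wy":0,"wz":0}]' 
python3 -m handwheel '[{"grip":24,"tx":0,"ty":1.5,"tz":0,"wx":0,"wy":0,"wz":0},{"grip":24,"tx":0,"ty":1.5,"tz":0,"wx":0,"wy":0,"wz":0},{"grip":24,"tx":0,"ty":0,"tz":0,"wx":0,"wy":0,"wz":0}]' 
python3 -m handwheel '[{"grip":24,"tx":0,"ty":1.5,"tz":0,"wx":0,"wy":0,"wz":0},{"grip":24,"tx":0,"ty":0,"tz":0,"wx":0,"wy":0,"wz":0}]'
python3 look.py s19 290 245 50 45 16 scene
```

```text
time_s: 23.05
eef_pos: [529.5, -32.8, 166.5]
ee_rot: [0.688, -0.688, 0.162, -0.161]
force: [0.4, -0.6, 0.3]
grip_width: 0.343
time_s: 23.3
eef_pos: [529.5, -32.8, 163.5]
ee_rot: [-0.688, 0.688, -0.162, 0.161]
force: [-1.0, -0.7, -0.2]
grip_width: 0.346
time_s: 23.47
eef_pos: [529.6, -32.8, 162.2]
ee_rot: [-0.688, 0.688, -0.162, 0.161]
force: [0.3, -0.7, -0.9]
grip_width: 0.349
```

View pics/s19.png

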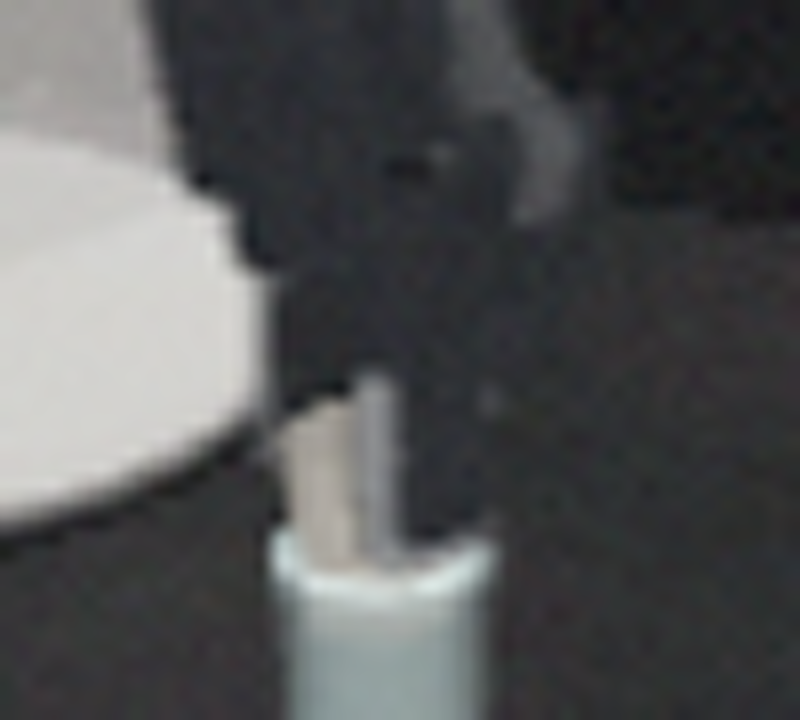

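```bash
python3 -m handwheel '[{"grip":24,"tx":0,"ty":1.5,"tz":0,"wx":0,"wy":0,"wz":0},{"grip":24,"tx":0,"ty":0,"tz":0,"wx":0,"wy":0,"wz":0}]'
python3 -m handwheel '[{"grip":24,"tx":0,"ty":2,"tz":0,"wx":0,"wy":0,"wz":0},{"grip":24,"tx":0,"ty":0,"tz":0,"wx":0,"wy":0,"wz":0}]'
python3 -m handwheel '[{"grip":24,"tx":0,"ty":2,"tz":0,"wx":0,"wy":0,"wz":0},{"grip":24,"tx":0,"ty":0,"tz":0,"wx":0,"wy":0,"wz":0}]'
```

```text
time_s: 23.68
eef_pos: [529.8, -32.9, 161.0]
ee_rot: [-0.688, 0.688, -0.161, 0.162]
force: [-1.2, -0.4, 1.8]
grip_width: 0.342
time_s: 23.85
eef_pos: [530.4, -33.1, 160.1]
ee_rot: [-0.688, 0.688, -0.16, 0.163]
force: [0.2, -0.7, 9.4]
grip_width: 0.344
time_s: 24.02
eef_pos: [531.1, -33.2, 159.5]
ee_rot: [-0.688, 0.689, -0.159, 0.163]
force: [-3.0, -0.2, 18.0]
grip_width: 0.345
```

```bash
python3 -m handwheel '[{"grip":24,"tx":0,"ty":2,"tz":0,"wx":0,"wy":0,"wz":0},{"grip":24,"tx":0,"ty":0,"tz":0,"wx":0,"wy":0,"wz":0}]'
python3 -m handwheel '[{"grip":24,"tx":0,"ty":1.5,"tz":0,"wx":0,"wy":0,"wz":0},{"grip":24,"tx":0,"ty":0,"tz":0,"wx":0,"wy":0,"wz":0}]'
python3 -m handwheel '[{"grip":24,"tx":0,"ty":-4,"tz":0,"wx":0,"wy":0,"wz":0},{"grip":24,"tx":0,"ty":-2.5,"tz":0,"wx":0,"wy":0,"wz":0},{"grip":24,"tx":0,"ty":0,"tz":0,"wx":0,"wy":0,"wz":0}]' 
python3 -m handwheel '[{"grip":52,"tx":0,"ty":0,"tz":0,"wx":0,"wy":0,"wz":0},{"grip":52,"tx":0,"ty":0,"tz":0,"wx":0,"wy":0,"wz":0},{"grip":52,"tx":0,"ty":0,"tz":0,"wx":0,"wy":0,"wz":0},{"grip":52,"tx":0,"ty":-10,"tz":0,"wx":0,"wy":0,"wz":0},{"grip":52,"tx":0,"ty":-20,"tz":0,"wx":0,"wy":0,"wz":0},{"grip":52,"tx":0,"ty":-30,"tz":0,"wx":0,"wy":0,"wz":0},{"grip":52,"tx":0,"ty":0,"tz":0,"wx":0,"wy":0,"wz":0}]' 
python3 look.py s20 275 220 80 70 10 scene
python3 go.py 546.9 -354.4 220
```

```text
time_s: 24.18
eef_pos: [531.9, -33.4, 159.1]
ee_rot: [-0.688, 0.689, -0.158, 0.165]
force: [-3.6, -0.1, 27.8]
grip_width: 0.346
time_s: 24.35
eef_pos: [532.5, -33.6, 158.9]
ee_rot: [-0.688, 0.689, -0.157, 0.165]
force: [-4.1, 1.0, 37.0]
grip_width: 0.345
time_s: 24.6
eef_pos: [529.4, -32.7, 159.7]
ee_rot: [0.688, -0.688, 0.162, -0.161]
force: [0.0, -0.7, -2.1]
grip_width: 0.345
time_s: 25.18
eef_pos: [531.5, -33.3, 225.6]
ee_rot: [-0.688, 0.689, -0.158, 0.165]
force: [0.5, 0.6, 1.3]
grip_width: 0.607
t25.23 pos [530.8 -33.1 223. ] F [ 0.5  0.3 -0.9] M [-0.07 -0.02 -0.01] w 0.607 | tool delta [ 157.2    3.6 -280.7] norm 322 minrows 8 tilt [ 0.006 -1.     0.001] j [-0.28  0.33  1.49  0.    1.31 -1.39]
```

View pics/s20.png

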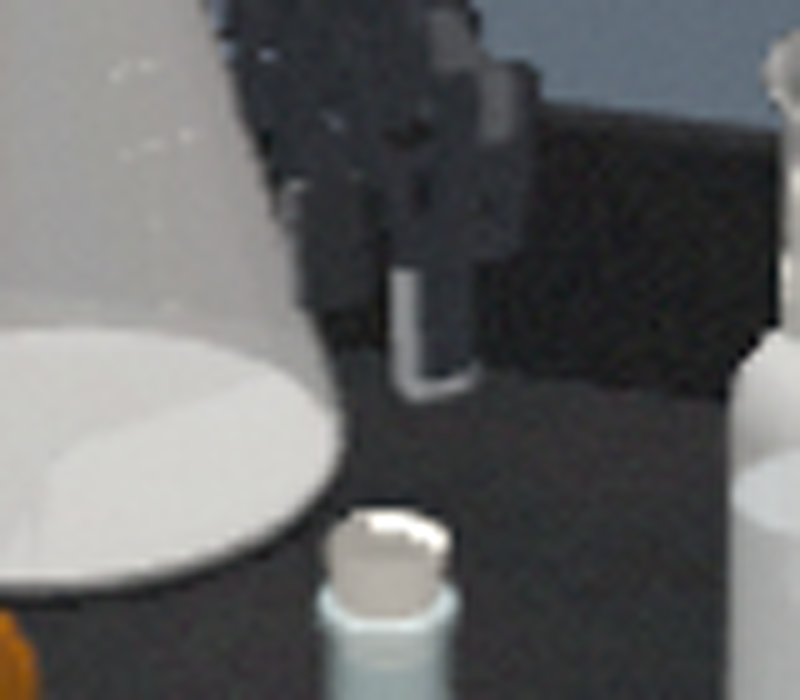

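The round flask is closed, with its stopper upright at crop (388,560). Next is the 24 mm stopper.

```bash
python3 -m handwheel '[{"grip":44,"tx":17.5,"ty":0,"tz":-31.2,"wx":0,"wy":0,"wz":0},{"grip":44,"tx":17.5,"ty":0,"tz":-31.2,"wx":0,"wy":0,"wz":0},{"grip":44,"tx":17.5,"ty":0,"tz":-31.2,"wx":0,"wy":0,"wz":0},{"grip":44,"tx":17.5,"ty":0,"tz":-31.2,"wx":0,"wy":0,"wz":0},{"grip":44,"tx":17.5,"ty":0,"tz":-31.2,"wx":0,"wy":0,"wz":0},{"grip":44,"tx":17.5,"ty":0,"tz":-31.2,"wx":0,"wy":0,"wz":0},{"grip":44,"tx":17.5,"ty":0,"tz":-31.2,"wx":0,"wy":0,"wz":0},{"grip":44,"tx":17.5,"ty":0,"tz":-31.2,"wx":0,"wy":0,"wz":0},{"grip":44,"tx":17.5,"ty":0,"tz":-31.2,"wx":0,"wy":0,"wz":0}]' 
python3 -m handwheel '[{"grip":44,"tx":0,"ty":35,"tz":0,"wx":0,"wy":0,"wz":0},{"grip":44,"tx":0,"ty":40,"tz":0,"wx":0,"wy":0,"wz":0},{"grip":44,"tx":0,"ty":40,"tz":0,"wx":0,"wy":0,"wz":0},{"grip":44,"tx":0,"ty":15,"tz":0,"wx":0,"wy":0,"wz":0},{"grip":44,"tx":0,"ty":0,"tz":0,"wx":0,"wy":0,"wz":0},{"grip":44,"tx":0,"ty":0,"tz":0,"wx":0,"wy":0,"wz":0},{"grip":44,"tx":0,"ty":0,"tz":0,"wx":0,"wy":0,"wz":0}]' 
python3 go.py 546.9 -354.4 17.5
```

```text
time_s: 25.98
eef_pos: [545.4, -355.9, 219.2]
ee_rot: [0.689, -0.688, 0.162, -0.161]
force: [0.0, 1.0, 0.4]
grip_width: 0.519
time_s: 26.57
eef_pos: [546.5, -354.9, 91.7]
ee_rot: [-0.688, 0.689, -0.161, 0.162]
force: [0.7, -0.2, -1.4]
grip_width: 0.517
t26.57 pos [ 546.5 -354.9   91.7] F [ 0.7 -0.2 -1.4] M [0.03 0.04 0.01] w 0.517 | tool delta [-0.1 74.2  0.7] norm 74 minrows 2 tilt [ 0.003 -1.    -0.001] j [-0.76  0.71  1.24  0.    1.18 -1.87]
```

```bash
python3 -m handwheel '[{"grip":44,"tx":0,"ty":35,"tz":0.6,"wx":0,"wy":0,"wz":0},{"grip":44,"tx":0,"ty":25,"tz":0,"wx":0,"wy":0,"wz":0},{"grip":44,"tx":0,"ty":10,"tz":0,"wx":0,"wy":0,"wz":0},{"grip":44,"tx":0,"ty":4.5,"tz":0,"wx":0,"wy":0,"wz":0},{"grip":44,"tx":0,"ty":0,"tz":0,"wx":0,"wy":0,"wz":0},{"grip":16,"tx":0,"ty":0,"tz":0,"wx":0,"wy":0,"wz":0},{"grip":16,"tx":0,"ty":0,"tz":0,"wx":0,"wy":0,"wz":0},{"grip":16,"tx":0,"ty":0,"tz":0,"wx":0,"wy":0,"wz":0},{"grip":16,"tx":0,"ty":0,"tz":0,"wx":0,"wy":0,"wz":0},{"grip":16,"tx":0,"ty":0,"tz":0,"wx":0,"wy":0,"wz":0}]' 
python3 -m handwheel '[{"grip":16,"tx":0,"ty":0,"tz":0,"wx":0,"wy":0,"wz":0},{"grip":16,"tx":0,"ty":0,"tz":0,"wx":0,"wy":0,"wz":0}]' 
python3 go.py 443.7 -369 220
python3 -m handwheel '[{"grip":16,"tx":0,"ty":-10,"tz":0,"wx":0,"wy":0,"wz":0},{"grip":16,"tx":0,"ty":-30,"tz":0,"wx":0,"wy":0,"wz":0},{"grip":16,"tx":0,"ty":-40,"tz":0,"wx":0,"wy":0,"wz":0},{"grip":16,"tx":0,"ty":-40,"tz":0,"wx":0,"wy":0,"wz":0},{"grip":16,"tx":0,"ty":-30,"tz":0,"wx":0,"wy":0,"wz":0},{"grip":16,"tx":0,"ty":0,"tz":0,"wx":0,"wy":0,"wz":0},{"grip":16,"tx":0,"ty":0,"tz":0,"wx":0,"wy":0,"wz":0}]' 
python3 go.py 597 -195 165
python3 look.py s21 370 250 90 80 8 scene
```

```text
time_s: 27.4
eef_pos: [546.9, -354.7, 17.3]
ee_rot: [-0.688, 0.689, -0.16, 0.163]
force: [-0.1, -0.1, 5.6]
grip_width: 0.254
time_s: 27.57
eef_pos: [547.0, -354.7, 17.4]
ee_rot: [-0.688, 0.689, -0.16, 0.163]
force: [-0.3, -0.6, 7.1]
grip_width: 0.255
t27.57 pos [ 547.  -354.7   17.4] F [-0.3 -0.6  7.1] M [-0.11  0.08 -0.  ] w 0.255 | tool delta [ -85.4 -202.9  -59. ] norm 228 minrows 6 tilt [ 0.004 -1.    -0.001] j [-0.75  0.8   1.29 -0.    1.04 -1.86]
time_s: 28.15
eef_pos: [546.6, -354.1, 167.8]
ee_rot: [-0.688, 0.689, -0.16, 0.163]
force: [-0.1, 0.4, -1.2]
grip_width: 0.258
t28.15 pos [ 546.6 -354.1  167.8] F [-0.1  0.4 -1.2] M [-0.    0.02  0.01] w 0.258 | tool delta [-25.6   2.5 165. ] norm 167 minrows 5 tilt [ 0.004 -1.    -0.001] j [-0.75  0.64  1.16  0.    1.33 -1.86]
```

View pics/s21.png

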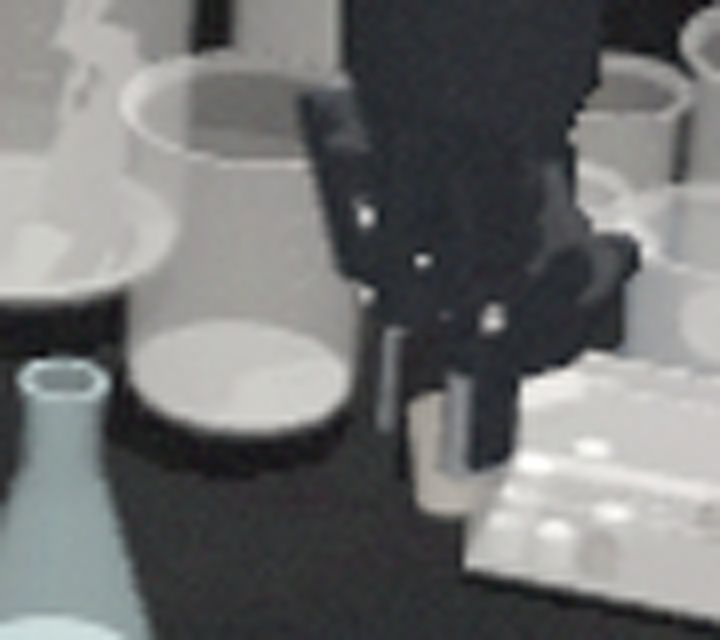

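```bash
python3 -m handwheel '[{"grip":16,"tx":-4.3,"ty":0,"tz":20,"wx":0,"wy":0,"wz":0},{"grip":16,"tx":-4.3,"ty":0,"tz":33,"wx":0,"wy":0,"wz":0},{"grip":16,"tx":-4.3,"ty":0,"tz":33,"wx":0,"wy":0,"wz":0},{"grip":16,"tx":-4.3,"ty":0,"tz":33,"wx":0,"wy":0,"wz":0},{"grip":16,"tx":-4.3,"ty":0,"tz":30,"wx":0,"wy":0,"wz":0},{"grip":16,"tx":-4.3,"ty":0,"tz":16,"wx":0,"wy":0,"wz":0},{"grip":16,"tx":0,"ty":12,"tz":0,"wx":0,"wy":0,"wz":0},{"grip":16,"tx":0,"ty":0,"tz":0,"wx":0,"wy":0,"wz":0},{"grip":16,"tx":0,"ty":0,"tz":0,"wx":0,"wy":0,"wz":0},{"grip":16,"tx":0,"ty":0,"tz":0,"wx":0,"wy":0,"wz":0}]' 
python3 go.py 596.9 -195 147
python3 look.py s22 355 260 50 45 16 scene
```

```text
time_s: 29.03
eef_pos: [596.0, -195.0, 152.9]
ee_rot: [0.688, -0.688, 0.162, -0.161]
force: [0.4, 0.8, 0.2]
grip_width: 0.25
t29.03 pos [ 596.  -195.   152.9] F [0.4 0.8 0.2] M [ 0.04  0.01 -0.01] w 0.250 | tool delta [0.8 5.9 0.4] norm 6 minrows 1 tilt [-0.001 -1.    -0.   ] j [-0.5   0.6   1.27 -0.    1.27 -1.61]
```

View pics/s22.png

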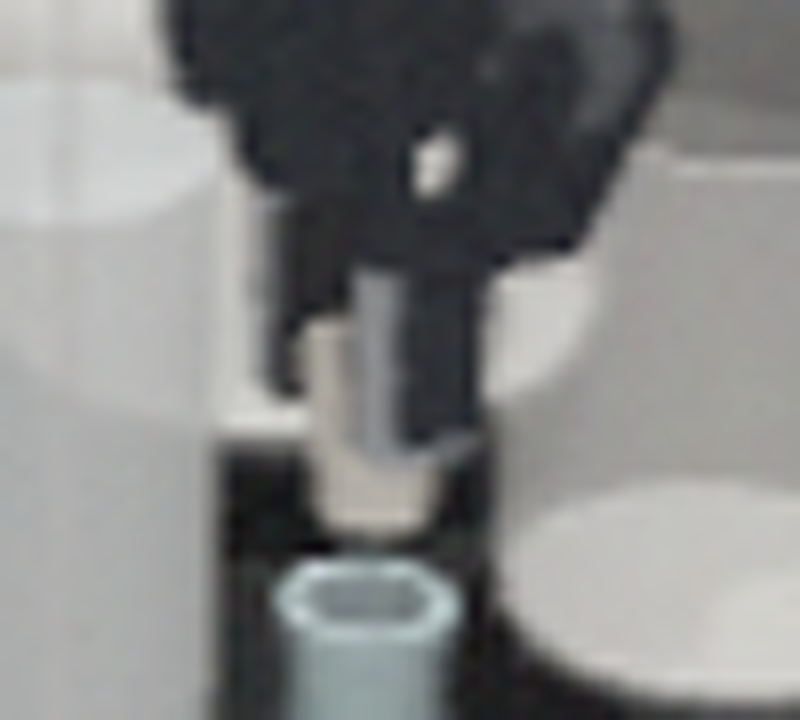

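```bash
python3 -m handwheel '[{"grip":16,"tx":-1,"ty":6,"tz":0.5,"wx":0,"wy":0,"wz":0},{"grip":16,"tx":0,"ty":5,"tz":0,"wx":0,"wy":0,"wz":0},{"grip":16,"tx":0,"ty":2,"tz":0,"wx":0,"wy":0,"wz":0},{"grip":16,"tx":0,"ty":0,"tz":0,"wx":0,"wy":0,"wz":0},{"grip":16,"tx":0,"ty":0,"tz":0,"wx":0,"wy":0,"wz":0}]' 
python3 go.py 596.9 -195 147
python3 look.py s23 355 260 50 45 16 scene
```

```text
time_s: 29.5
eef_pos: [595.6, -193.7, 140.2]
ee_rot: [0.688, -0.688, 0.162, -0.161]
force: [-0.0, -0.2, 1.1]
grip_width: 0.253
t29.50 pos [ 595.6 -193.7  140.2] F [-0.  -0.2  1.1] M [-0.03  0.02  0.  ] w 0.253 | tool delta [ 1.7 -6.8 -0.6] norm 7 minrows 1 tilt [-0. -1. -0.] j [-0.5   0.61  1.29 -0.    1.24 -1.61]
```

View pics/s23.png

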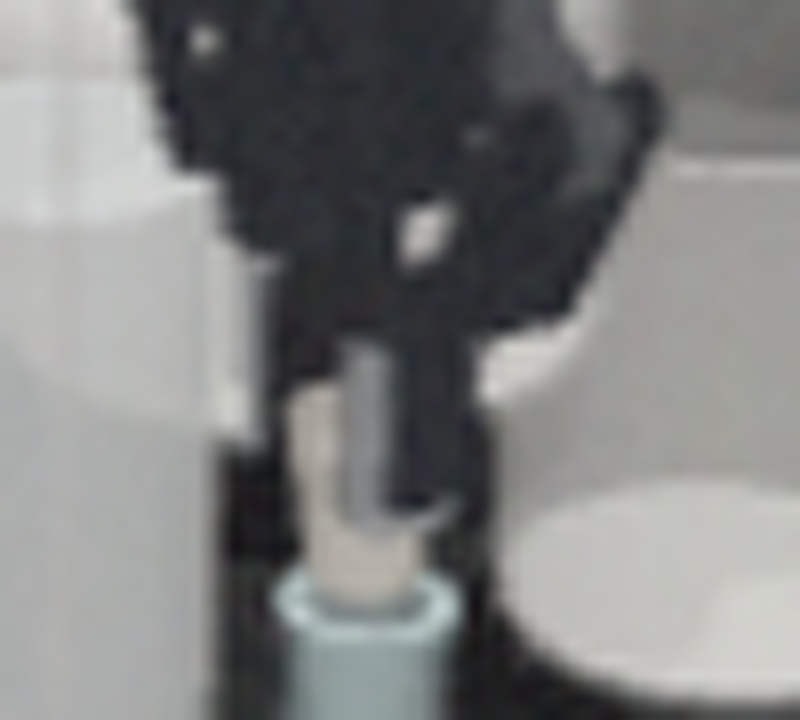

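```bash
python3 -m handwheel '[{"grip":16,"tx":0.5,"ty":1.5,"tz":0,"wx":0,"wy":0,"wz":0},{"grip":16,"tx":0,"ty":1.5,"tz":0,"wx":0,"wy":0,"wz":0},{"grip":16,"tx":0,"ty":0,"tz":0,"wx":0,"wy":0,"wz":0}]' 
python3 -m handwheel '[{"grip":16,"tx":0,"ty":1.5,"tz":0,"wx":0,"wy":0,"wz":0},{"grip":16,"tx":0,"ty":0,"tz":0,"wx":0,"wy":0,"wz":0}]' 
python3 -m handwheel '[{"grip":16,"tx":0,"ty":1.5,"tz":0,"wx":0,"wy":0,"wz":0},{"grip":16,"tx":0,"ty":0,"tz":0,"wx":0,"wy":0,"wz":0}]' 
python3 -m handwheel '[{"grip":16,"tx":0,"ty":1.5,"tz":0,"wx":0,"wy":0,"wz":0},{"grip":16,"tx":0,"ty":0,"tz":0,"wx":0,"wy":0,"wz":0}]' 
python3 look.py s24 355 260 50 45 16 scene
```

```text
time_s: 29.8
eef_pos: [596.1, -193.8, 137.0]
ee_rot: [0.688, -0.688, 0.162, -0.161]
force: [1.0, -0.1, -0.3]
grip_width: 0.252
time_s: 29.97
eef_pos: [596.1, -193.8, 135.6]
ee_rot: [0.688, -0.688, 0.162, -0.161]
force: [-0.1, -0.5, -0.2]
grip_width: 0.254
time_s: 30.13
eef_pos: [596.1, -193.8, 134.0]
ee_rot: [0.688, -0.688, 0.162, -0.161]
force: [-0.9, -0.3, -0.4]
grip_width: 0.249
time_s: 30.3
eef_pos: [596.1, -193.9, 132.6]
ee_rot: [0.688, -0.688, 0.162, -0.161]
force: [-0.6, 0.3, 0.7]
grip_width: 0.252
```

View pics/s24.png

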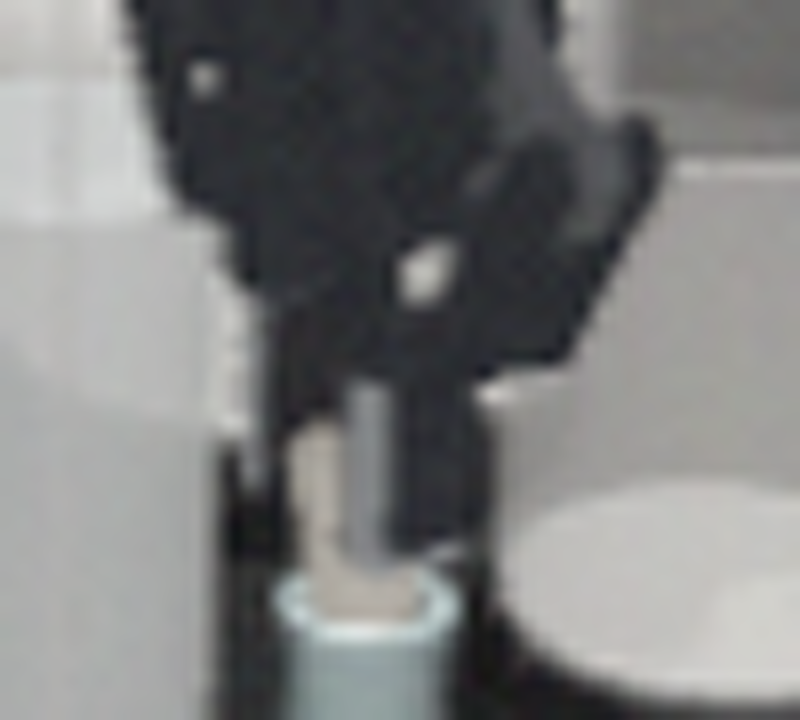

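The stopper is about 5 mm into the neck with no load. I'll press on towards TCP z of about 123.

```bash
python3 -m handwheel '[{"grip":16,"tx":0,"ty":1.5,"tz":0,"wx":0,"wy":0,"wz":0},{"grip":16,"tx":0,"ty":1.5,"tz":0,"wx":0,"wy":0,"wz":0},{"grip":16,"tx":0,"ty":1.5,"tz":0,"wx":0,"wy":0,"wz":0},{"grip":16,"tx":0,"ty":0,"tz":0,"wx":0,"wy":0,"wz":0}]' 
python3 -m handwheel '[{"grip":16,"tx":0,"ty":1.5,"tz":0,"wx":0,"wy":0,"wz":0},{"grip":16,"tx":0,"ty":1.5,"tz":0,"wx":0,"wy":0,"wz":0},{"grip":16,"tx":0,"ty":0,"tz":0,"wx":0,"wy":0,"wz":0}]' 
python3 -m handwheel '[{"grip":16,"tx":0,"ty":1.5,"tz":0,"wx":0,"wy":0,"wz":0},{"grip":16,"tx":0,"ty":0,"tz":0,"wx":0,"wy":0,"wz":0}]' 
python3 -m handwheel '[{"grip":16,"tx":0,"ty":1.5,"tz":0,"wx":0,"wy":0,"wz":0},{"grip":16,"tx":0,"ty":0,"tz":0,"wx":0,"wy":0,"wz":0}]'
python3 look.py s25 355 260 50 45 16 scene
```

```text
time_s: 30.68
eef_pos: [596.0, -193.9, 127.9]
ee_rot: [0.688, -0.688, 0.162, -0.161]
force: [-0.2, -0.3, -0.6]
grip_width: 0.25
time_s: 30.93
eef_pos: [596.0, -193.8, 125.0]
ee_rot: [0.688, -0.688, 0.162, -0.161]
force: [-0.4, 0.0, -0.1]
grip_width: 0.25
time_s: 31.1
eef_pos: [596.2, -193.9, 123.8]
ee_rot: [-0.688, 0.688, -0.161, 0.162]
force: [-0.4, -0.9, 0.2]
grip_width: 0.253
time_s: 31.27
eef_pos: [596.4, -194.2, 122.9]
ee_rot: [-0.688, 0.689, -0.161, 0.162]
force: [-0.8, -0.5, 4.7]
grip_width: 0.254
```

View pics/s25.png

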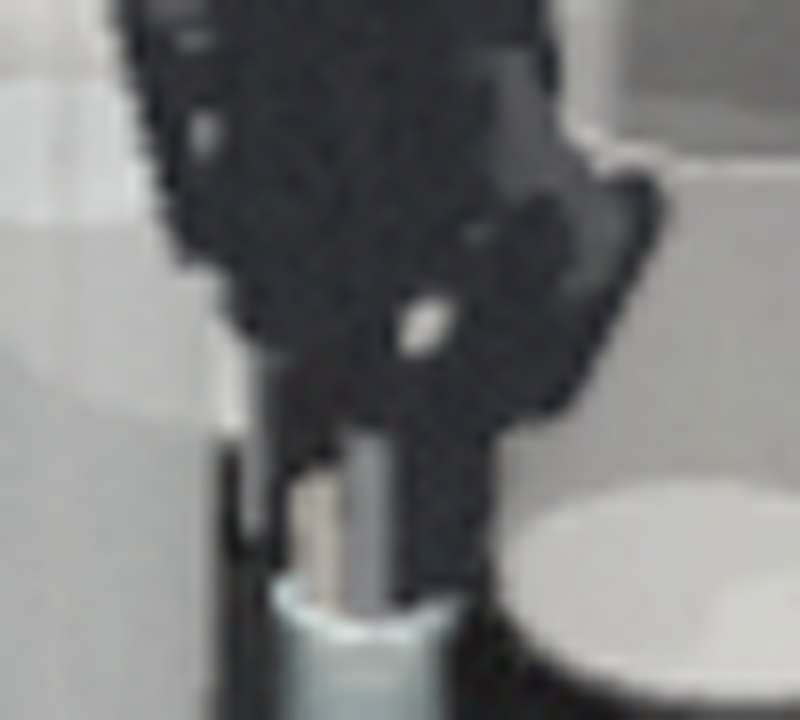

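```bash
python3 -m handwheel '[{"grip":16,"tx":0,"ty":2,"tz":0,"wx":0,"wy":0,"wz":0},{"grip":16,"tx":0,"ty":0,"tz":0,"wx":0,"wy":0,"wz":0}]'
python3 -m handwheel '[{"grip":16,"tx":0,"ty":2,"tz":0,"wx":0,"wy":0,"wz":0},{"grip":16,"tx":0,"ty":0,"tz":0,"wx":0,"wy":0,"wz":0}]'
python3 -m handwheel '[{"grip":16,"tx":0,"ty":1.5,"tz":0,"wx":0,"wy":0,"wz":0},{"grip":16,"tx":0,"ty":0,"tz":0,"wx":0,"wy":0,"wz":0}]'
```

```text
time_s: 31.48
eef_pos: [596.8, -194.5, 122.1]
ee_rot: [-0.688, 0.689, -0.16, 0.163]
force: [-2.7, -0.8, 11.2]
grip_width: 0.255
time_s: 31.65
eef_pos: [597.2, -194.8, 121.4]
ee_rot: [-0.688, 0.689, -0.16, 0.163]
force: [-3.9, -0.2, 19.0]
grip_width: 0.253
time_s: 31.82
eef_pos: [597.7, -195.1, 121.3]
ee_rot: [-0.688, 0.689, -0.159, 0.164]
force: [-5.4, -0.6, 26.4]
grip_width: 0.25
```

```bash
python3 -m handwheel '[{"grip":16,"tx":0,"ty":-4,"tz":0,"wx":0,"wy":0,"wz":0},{"grip":16,"tx":0,"ty":-2,"tz":0,"wx":0,"wy":0,"wz":0},{"grip":16,"tx":0,"ty":0,"tz":0,"wx":0,"wy":0,"wz":0}]' 
python3 -m handwheel '[{"grip":46,"tx":0,"ty":0,"tz":0,"wx":0,"wy":0,"wz":0},{"grip":46,"tx":0,"ty":0,"tz":0,"wx":0,"wy":0,"wz":0},{"grip":46,"tx":0,"ty":0,"tz":0,"wx":0,"wy":0,"wz":0},{"grip":46,"tx":0,"ty":-10,"tz":0,"wx":0,"wy":0,"wz":0},{"grip":46,"tx":0,"ty":-25,"tz":0,"wx":0,"wy":0,"wz":0},{"grip":46,"tx":0,"ty":-35,"tz":0,"wx":0,"wy":0,"wz":0},{"grip":46,"tx":0,"ty":-30,"tz":0,"wx":0,"wy":0,"wz":0},{"grip":46,"tx":0,"ty":0,"tz":0,"wx":0,"wy":0,"wz":0}]' 
python3 look.py s26 340 240 80 80 8 scene
python3 go.py 330 -60 230
```

```text
time_s: 32.07
eef_pos: [596.0, -193.6, 122.5]
ee_rot: [0.689, -0.688, 0.162, -0.161]
force: [-0.4, -0.4, 1.1]
grip_width: 0.252
time_s: 32.73
eef_pos: [598.0, -194.7, 230.4]
ee_rot: [-0.687, 0.69, -0.157, 0.165]
force: [0.3, -0.2, -0.3]
grip_width: 0.539
t32.78 pos [ 597.2 -194.4  227. ] F [ 0.5  0.1 -0.4] M [-0.01  0.02 -0.04] w 0.538 | tool delta [-299.1   -5.1    1.6] norm 299 minrows 8 tilt [ 0.007 -1.    -0.   ] j [-0.5   0.54  1.17  0.    1.42 -1.61]
```

View pics/s26.png

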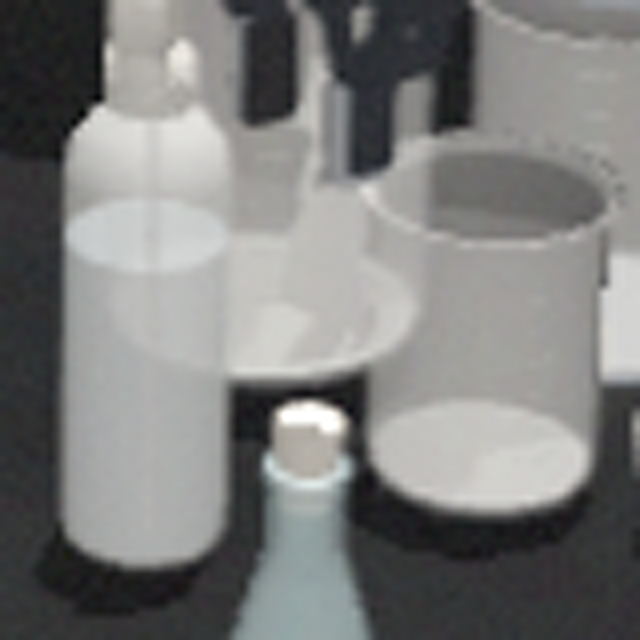

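```bash
python3 -m handwheel '[{"grip":46,"tx":-28.5,"ty":0,"tz":-26,"wx":0,"wy":0,"wz":0},{"grip":46,"tx":-28.5,"ty":0,"tz":-26,"wx":0,"wy":0,"wz":0},{"grip":46,"tx":-28.5,"ty":0,"tz":-26,"wx":0,"wy":0,"wz":0},{"grip":46,"tx":-28.5,"ty":0,"tz":-26,"wx":0,"wy":0,"wz":0},{"grip":46,"tx":-28.5,"ty":0,"tz":-26,"wx":0,"wy":0,"wz":0},{"grip":46,"tx":-28.5,"ty":0,"tz":-26,"wx":0,"wy":0,"wz":0},{"grip":46,"tx":-28.5,"ty":0,"tz":-26,"wx":0,"wy":0,"wz":0},{"grip":46,"tx":-28.5,"ty":0,"tz":-26,"wx":0,"wy":0,"wz":0},{"grip":46,"tx":0,"ty":0,"tz":0,"wx":0,"wy":0,"wz":0},{"grip":46,"tx":0,"ty":0,"tz":0,"wx":0,"wy":0,"wz":0}]'
python3 look.py s27 170 235 250 140 3 scene top
python3 - <<'E'
import cv2
a=cv2.imread("pics/s27_top.png"); cv2.imwrite("pics/s27t.png",cv2.resize(a[170:350,150:470],None,fx=2.5,fy=2.5,interpolation=cv2.INTER_CUBIC))
E
```

```text
time_s: 33.62
eef_pos: [298.2, -279.2, 222.8]
ee_rot: [0.688, -0.688, 0.163, -0.163]
force: [0.1, -0.1, -0.2]
grip_width: 0.533
```

View pics/s27.png

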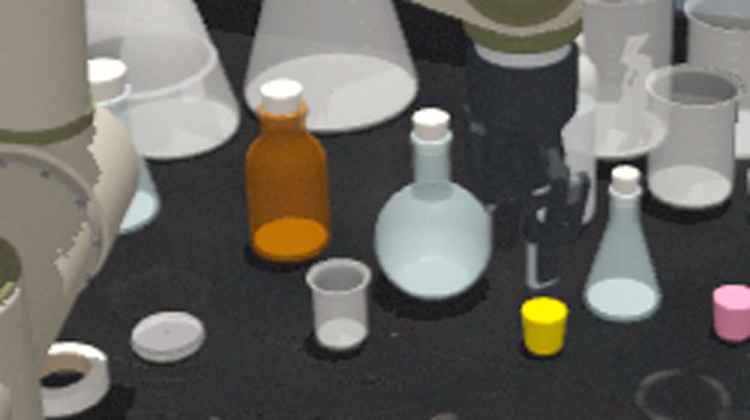

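View pics/s27t.png

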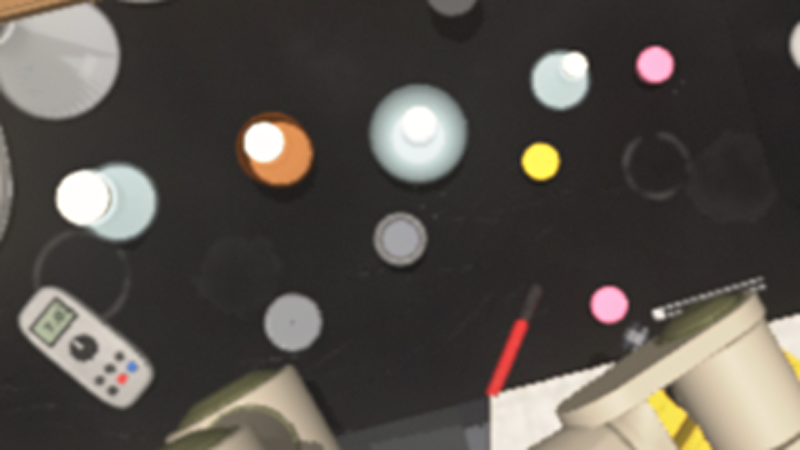

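```bash
python3 - <<'E'
from h import *
T=load("top_s27.npz"); im=T["pixels"].astype(int)
m=((im.min(2)>215)).astype(np.uint8)
n,l,s,ce=cv2.connectedComponentsWithStats(m)
for nm,p,h,m0,d in (("small",(379,196),138,(596.8,-196.8),24),("round",(317,219),177,(530.9,-35.8),32),("amber",(256,227),171,(508.2,119.7),39),("wide",(184,249),166,(450.8,307.8),52)):
    i=min((j for j in range(1,n) if s[j,4]>20),key=lambda j:np.hypot(*(ce[j]-p)))
    X=plane(T,ce[i],h); sc=495.6/(1425-h); print(nm,ce[i].round(1),"top xy",X[:2].round(1),"minus mouth",(X[:2]-m0).round(1),"size mm",(s[i,2:4]/sc).round(0),d)
S=load("scene_s27.npz"); c=S["pixels"][:,:,::-1]
cv2.imwrite("pics/fin.png",np.hstack([cv2.resize(c[y-20:y+20,x-15:x+15],(190,253),interpolation=cv2.INTER_CUBIC) for x,y in ((378,303),(314,285),(264,275),(204,268))]))
E
```

```text
small [377.2 196.2] top xy [ 592.2 -192.8] minus mouth [-4.6  4. ] size mm [47. 31.] 24
round [316.8 223.8] top xy [514.9 -35.2] minus mouth [-16.    0.6] size mm [55. 60.] 32
amber [255.1 226.4] top xy [507.  121.1] minus mouth [-1.2  1.4] size mm [38. 40.] 39
wide [184.1 248.7] top xy [449.  300.3] minus mouth [-1.8 -7.5] size mm [61. 53.] 52
```

View pics/fin.png

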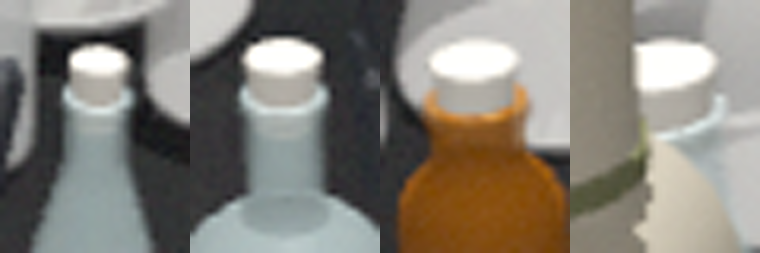

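The white mask merged with the pale glass for three of the vessels, so only the amber figures from that check are valid. The close crop shows the small, round and amber stoppers level and seated. The wide one is half hidden by the arm here, but s14 and the top view showed it seated. I'm handing in.

```bash
python3 -c "
from rig import ctrl; print(ctrl.finish_job())"
```

```text
the job is handed in; nothing more can be done
None
```

All four vessels are closed with their matching white stoppers, and the job was handed in at about 34 s of the 112 s allowed. Each stopper was set narrow end down, released, and the arm moved clear. In the order done:

| Stopper | Vessel | Peak vertical force while pressing |
|---|---|---|
| 39 mm | Amber bottle | about 36 N |
| 52 mm | Wide-mouth flask | about 43 N |
| 32 mm | Round flask | about 37 N |
| 24 mm | Small flask | about 26 N |

- **Pressing:** each stopper went into its mouth without load, then met a rising force near its stated depth. All forces stayed well under the 120 N wrist limit.
- **Last pictures:** the stoppers on the small flask, round flask and amber bottle stand level and seated. The wide flask's stopper was half hidden by the arm in the last scene picture. It looked seated and straight in the picture after its release, and it was still in the mouth in the final top view.
- **Surroundings:** the beaker and the pink and yellow look-alikes look unmoved. The vessels stayed within about a millimetre of where they stood.
- **Checks that failed or disagreed:**
  - My numeric check of stopper centring was only valid for the amber bottle (within about 2 mm). The colour mask merged the other three stoppers with pale glass.
  - The two cameras disagreed by about 3–4 mm in height. I corrected for this by comparing each stopper with its rim in the same picture before lowering it.

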